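# Load the sample carrier past its bail

## Task

Swing the wire bail of the black carrier fully out, clear of the tray, and leave it out. Stand the three black-capped screw-cap containers (bottle, sample jar and vial) upright on the floors of the carrier's wells, each in the well of its own size: largest in the large well, middle-sized in the middle one, smallest in the small one. Leave the film roll and the calibration weight where they are.

Things in the scene. Friction and masses are not known exactly. Their poses are not given: they have to be found in the camera images.
- bottle_mid (a point): Bottle: amber screw-cap bottle with a black cap, the large one, 56 mm diameter, 102 mm tall, the cap (its top 24 mm) 52 mm in diameter. Origin half-way up on its axis, its z axis up. Loose, stands upright on the bench at the start, among other things.
- sample_jar_mid (a point): Sample jar: plain amber cylindrical jar with a black screw cap and no label, the middle-sized one, 38 mm diameter, 75 mm tall. Origin half-way up on its axis, its z axis up. Loose, stands upright on the bench at the start, among other things.
- vial_mid (a point): Vial: small tan-coloured vial with a black screw cap, the small one, 18 mm diameter, 44 mm tall. Origin half-way up on its axis, its z axis up. Loose, stands upright on the bench at the start, among other things.
- well_small (a point): Small round well, 34 mm diameter, of a grey plastic insert 83 mm square in the carrier. Origin at the centre of the well's floor, which is 10 mm above the bench; the well is 12 mm deep, its rim 22 mm above the bench. z up, y along the carrier's long axis towards the bail end. The three inserts sit in a row 84 mm apart, in an order that changes.
- well_medium (a point): Middle round well, 52 mm diameter, of a grey plastic insert 83 mm square in the carrier. Origin at the centre of the well's floor, which is 10 mm above the bench; the well is 12 mm deep, its rim 22 mm above the bench. z up, y along the carrier's long axis towards the bail end. The three inserts sit in a row 84 mm apart, in an order that changes.
- well_large (a point): Large round well, 70 mm diameter, of a grey plastic insert 83 mm square in the carrier. Origin at the centre of the well's floor, which is 10 mm above the bench; the well is 12 mm deep, its rim 22 mm above the bench. z up, y along the carrier's long axis towards the bail end. The three inserts sit in a row 84 mm apart, in an order that changes.
- bail (a joint): Angle of the wire bail about its hinge line at one end of the black carrier tray: 0 = swung in, level over the end insert (it then bars that insert's well); 1.57 = straight up; 3.14 = swung out, level beyond the tray's end, against its stop. It turns easily (under 1 N at the bar) with slight friction; once well past upright it sinks outward by itself. U of 6 mm steel wire: arms 116 mm apart, crossbar 100 mm long parallel to the hinge line and 50 mm from it.
- bail_pivot (a point): Middle of the bail's hinge line, 50 mm above the bench. x along the hinge line (and crossbar), y along the tray's long axis, out of the tray at the bail end, z up. At joint angle q the middle of the crossbar is at y = -50 mm * cos(q), z = +50 mm * sin(q) from here. The tray (fixed to the bench) is 264 x 96 mm with 22 mm walls; two ears by the hinge stand 56 mm high. A fixed wire rail 50 mm high closes the other end.
- film_roll_mid (a point): Bystander: white roll of sealing film with a card core, 58 mm diameter, 50 mm tall; no screw cap. Origin half-way up.
- cal_weight_mid (a point): Bystander: steel calibration weight with a knob, 22 mm diameter, 44 mm tall; no screw cap. Origin half-way up. Around the work: a wall at world x = 0.60 m with two plugs 60 mm out of it (y 0.03 and 0.10, z 0.21 m); a balance 0.31 m tall in x < 0.36, y -0.17 to -0.41 m; a hotplate 0.12 m tall in x < 0.37, y 0.15 to 0.37 m.
There are look-alikes about, which are no part of the job. Leave any brown look-alike of the part that bears well_medium alone.

How it is judged:
By the outcome, as a careful person would: the job done as asked, in the order asked, and still so for the second after the job is handed in, with the robot touching nothing.
It also fails if it takes over 120 s, if anything falls off the work surface, if the arm or the gripper's body presses on something with over 40 N, if the wrist force passes 120 N, or if a joint passes its speed limit or range.

## Robot

A 7-joint arm with a two-finger parallel gripper is mounted at the origin on the work surface; the furniture and walls round the work are solid. World frame = base frame: x ahead of the robot, y to its left, z up, the work surface at z = 0. Lengths are in m, angles in rad, forces in N, time in s.
With the tool pointing down it reaches from about 0.425 to 1.025 m from the base axis. Payload 9.4 kg.
Tool frame: the origin (TCP) lies at the very end of the fingers, on their centre line; the grasp point (between the pads) lies 19 mm behind it (grip_point_offset is the distance from the TCP to the grasp point, in m); z points along the fingers, x is the direction in which the jaws open and shut, and the axes are right-handed (so a half turn about z gives the same grasp; the last joint's range is limited). The gripper opens to 85 mm and grips with 20 to 120 N. Pads are 22 mm wide; open, the fingers measure 114 mm over their backs; the gripper's body (76 mm by 85 mm) begins 54 mm behind the grasp point. The pads swing forward as they close: fully open they stand 13 mm farther back than shut.
Start: joints at [1.196, 0.599, -0.003, 1.599, 0.002, 0.943, -0.08], TCP at [0.213, -0.693, 0.231] pointing down, gripper open.
Joint ranges: [-2.57, 2.57], [-0.35, 1.97], [-1.29, 1.29], [0.11, 2.56], [-1.05, 4.19], [0.11, 1.86], [-2.63, 2.63]. Speed limits (rad/s): [2.22, 2.22, 3.01, 3.01, 3.14, 3.14, 3.14].

## Interface

Orientations are given as a rotation vector (axis times angle).
In Python, from bench import sense, camera, close_job, grip_point_offset gives the robot as it stands.
- The arm moves only by the shell command python3 -m pendant 'ROWS' [FORCE]. ROWS is JSON, a list of rows, each a list of 3 entries, a list of its own where there are three numbers: the opening, from 0 (shut) to 1 (fully open), then the shift along the tool's x, y, z in m, then the turn about the tool's z in degrees. A call has 1 to 5 rows; each row is the pose to reach, as a shift and turn from the pose commanded when the call began, along the tool's axes at that moment; what a row does not reach only later rows make up. A row lasts 1/12 s, in which the tool goes at most 41.7 mm and 7.16 degrees, less where a joint would pass 70% of its speed; a pose out of reach is approached as far as the arm can. A call with a gripper value outside its range is refused whole. The fingers move at their own pace and stop on an object; FORCE is the grip in N (left out, the last holds). Time passes only in rows, so rows that repeat a pose let the fingers close. It gives the time, the measured TCP pose, the force and the opening at its end, in the units of the state.
- sense(): the state, without advancing time (a new reading comes with each control period).
- camera(name): name is "side" or "top" or "wrist"; returns a dict with "frame" (420x560x3 uint8, red, green, blue), "z_map" (420x560 float32, m along the optical axis (not along the pixel's ray), 0 where there is no reading), "mtx" (3x3 intrinsics, pixels), "rvec" (rotation vector, rad) and "tvec" (3), from world to camera coordinates, as OpenCV has them; the wrist camera has in their place "mount" (4x4, takes a point from camera to tool coordinates, whose origin is the TCP and whose axes are the tool frame's). Camera axes: x right, y down, z forward; pixel columns grow to the right and rows downward; lengths in m; the calibration is good to about 2 mm. A picture is of the moment at which its call begins: read the wrist's pose just before it.
- close_job(): hands the job in, once; it reports no verdict.
The state is a dict: "t": time; "qpos": joint angles; "qvel": joint speeds; "effort": joint torques, N m; "ee_pos": TCP position; "ee_rot": TCP orientation; "wrist_force": force on the tool from outside, world axes, zero at the start; "moment": the same for the moment, N m; "width": opening from 0.0 (shut) to 1.0 (fully open).
Only numpy, scipy, OpenCV 4.12 (cv2) and the standard library are available. Lean on these libraries where they do the work, as an engineer would, in place of code of your own. Each camera call takes 0.05 s, during which the arm holds its last target.

## Working session

There is one attempt and no reset: what is moved stays moved. The work goes in short steps, Python scripts to look and compute and a shell command to move; the robot and the scene stay as the last step left them, time stands still between calls to the robot, and variables do not carry over. Pictures are saved under pics/ and viewed, and the job is handed in when it is done.

```bash
ls; mkdir -p pics; python3 - <<'E'
from bench import sense,camera,grip_point_offset
import cv2
s=sense();print(s['t'],s['ee_pos'],s['ee_rot'],s['width'],grip_point_offset)
for n in('top','side','wrist'):
    c=camera(n);cv2.imwrite(f'pics/{n}0.png',c['frame'][:,:,::-1]);print(n,c['mtx'].tolist(),c.get('rvec'),c.get('tvec'),c.get('mount'))
E
```

```text
pics
0.0 [ 0.21258895 -0.69263064  0.23040061] [-2.52578436e+00  1.86672713e+00  2.10353131e-03] 1.0011788303508877 0.0187
top [[432.0989000115828, 0.0, 276.1754530875362], [0.0, 432.0989000115828, 210.16498553714763], [0.0, 0.0, 1.0]] [ 2.18512193 -2.20308141  0.05259332] [0.0885289  0.42418676 1.33968886] None
side [[420.68535662056513, 0.0, 276.4117974114996], [0.0, 420.68535662056513, 210.48748553987994], [0.0, 0.0, 1.0]] [ 0.17429712 -2.51154978  1.70808111] [0.40889403 0.05903347 1.31166883] None
wrist [[295.8439553743242, 0.0, 276.1742056540425], [0.0, 295.8439553743242, 207.34474978935276], [0.0, 0.0, 1.0]] None None [[ 9.99999503e-01  7.42608978e-04  6.64891461e-04  3.59841631e-04]
 [-9.06332859e-04  9.55049260e-01  2.96445760e-01 -7.53675130e-02]
 [-4.14860815e-04 -2.96446215e-01  9.55049459e-01 -1.42133123e-01]
 [ 0.00000000e+00  0.00000000e+00  0.00000000e+00  1.00000000e+00]]
```

View pics/top0.png

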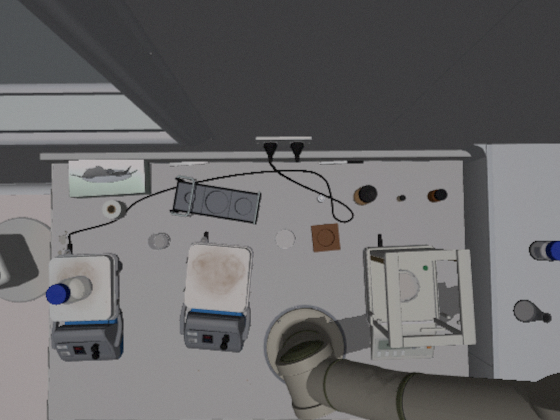

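View pics/side0.png

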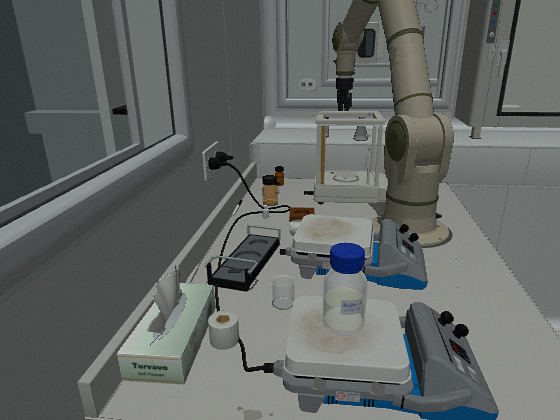

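View pics/wrist0.png

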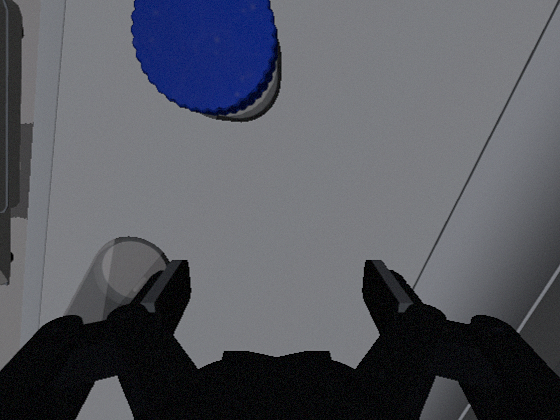

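```bash
cat > h.py <<'E'
import numpy as np,cv2
from bench import sense,camera,grip_point_offset
from scipy.spatial.transform import Rotation as R
def ext(c,s=None):
    if c.get('rvec') is not None:
        Rm=R.from_rotvec(np.ravel(c['rvec'])).as_matrix();t=np.ravel(c['tvec'])
        return Rm.T,-Rm.T@t      # cam->world
    T=R.from_rotvec(s['ee_rot']).as_matrix();m=np.array(c['mount'])
    return T@m[:3,:3],T@m[:3,3]+np.array(s['ee_pos'])
def ray(c,uv,z,s=None):
    A,o=ext(c,s);d=A@np.linalg.inv(c['mtx'])@np.array([uv[0],uv[1],1.]);return o+d*(z-o[2])/d[2]
def proj(c,p,s=None):
    A,o=ext(c,s);q=c['mtx']@(A.T@(np.array(p)-o));return q[:2]/q[2]
def cloud(c,s=None):
    A,o=ext(c,s);v,u=np.indices(c['z_map'].shape);z=c['z_map']
    d=np.stack([u,v,np.ones_like(u)],-1)@np.linalg.inv(c['mtx']).T*z[...,None]
    P=d@A.T+o;P[z==0]=np.nan;return P
def crop(c,name,x0,x1,y0,y1,k):
    im=cv2.resize(c['frame'][y0:y1,x0:x1,::-1],None,fx=k,fy=k,interpolation=cv2.INTER_CUBIC);cv2.imwrite('pics/'+name,cv2.convertScaleAbs(im,alpha=1.5))
E
python3 - <<'E'
from h import *
c=camera('top');crop(c,'topc1.png',90,290,150,260,4)
crop(c,'topc2.png',290,470,170,260,4)
d=camera('side');crop(d,'sidec1.png',190,330,155,300,4)
P=cloud(c)
for n,(u,v) in dict(film=(112,209),bott=(367,194),jar=(438,195),vial=(402,198),wt=(321,199),disc=(285,239),grayob=(159,241),gnear=(205,237)).items():
    print(n,P[v,u].round(3),ray(c,(u,v),0).round(3))
E
```

```text
film [0.432 0.597 0.017] [0.433 0.603 0.   ]
bott [ 0.466 -0.181  0.098] [ 0.474 -0.202  0.   ]
jar [ 0.463 -0.399  0.072] [ 0.469 -0.426  0.   ]
vial [ 0.457 -0.3    0.041] [ 0.461 -0.312  0.   ]
wt [ 0.456 -0.052  0.043] [ 0.46  -0.057  0.   ]
disc [0.335 0.059 0.034] [0.335 0.058 0.   ]
grayob [ 0.331  0.455 -0.005] [0.331 0.454 0.   ]
gnear [0.343 0.299 0.061] [0.343 0.309 0.   ]
```

View pics/topc1.png

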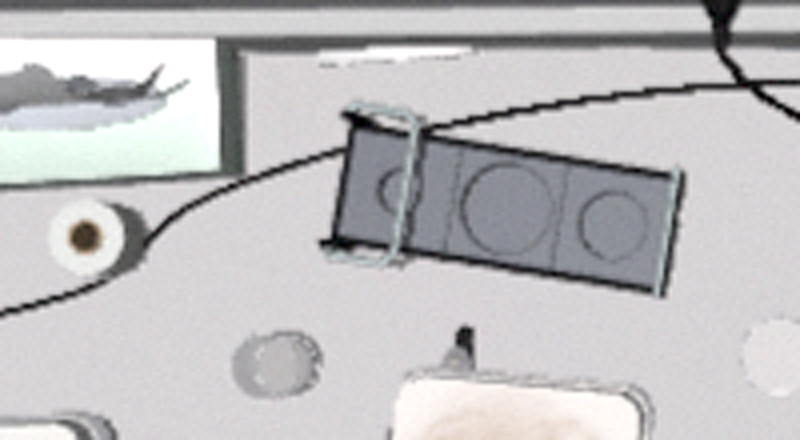

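View pics/topc2.png

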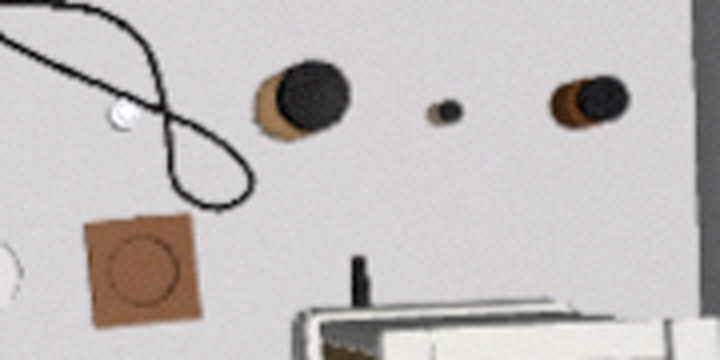

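View pics/sidec1.png

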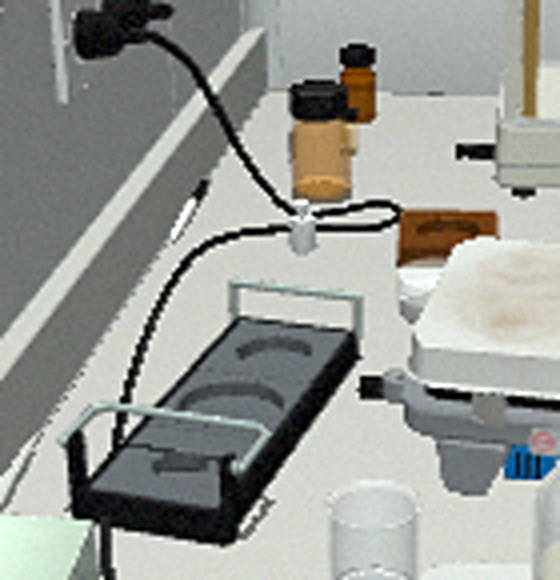

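```bash
python3 - <<'E'
from h import *
c=camera('top');P=cloud(c);A,o=ext(c);print('cam',o)
# caps
g=c['frame'].max(2)
for n,u0,v0,h,d in(('bottle',367,194,.102,52),('jar',438,195,.075,38),('vial',402,198,.044,18)):
    m=np.zeros(g.shape,np.uint8);m[v0-14:v0+15,u0-14:u0+15]=(g[v0-14:v0+15,u0-14:u0+15]<60)&(P[v0-14:v0+15,u0-14:u0+15,2]>h-.02)
    k,l,st,ce=cv2.connectedComponentsWithStats(m);i=1+np.argmax(st[1:,4])
    p=ray(c,ce[i],h);print(n,ce[i],st[i],p.round(4),'eqd',2*np.sqrt(st[i,4]/np.pi)*(o[2]-h)/432)
med=ray(c,(90+613/4-.4,150+226/4-.4),.022);lar=ray(c,(90+508/4-.4,150+210/4-.4),.022)
print(med,lar,np.linalg.norm(med-lar))
a=(lar-med)/np.linalg.norm(lar-med);print('axis',a,np.degrees(np.arctan2(-a[0],a[1])))
# tray corners from dark mask
for uv in ((352,125),(340,240),(685,172),(660,292)):
    print(ray(c,(90+uv[0]/4,150+uv[1]/4),.022))
# weight & film
print(ray(c,(90-.3+86/4,150-.3+235/4),.05), ray(c,(290+122/4,170+112/4),.03))
E
```

```text
cam [0.35606522 0.08122779 1.35983736]
bottle [367.3375     193.60416667] [359 185  18  18 240] [ 0.4664 -0.1816  0.102 ] eqd 0.05089808256331455
jar [440.10619469 194.3539823 ] [434 189  13  12 113] [ 0.4648 -0.4039  0.075 ] eqd 0.03567456524842173
vial [401.82608696 197.47826087] [399 195   6   6  23] [ 0.4588 -0.2987  0.044 ] eqd 0.01648304491901383
[0.43781576 0.18830764 0.022     ] [0.45093245 0.26976763 0.022     ] 0.08250925674731957
axis [0.15897231 0.98728304 0.        ] -9.147250299308944
[0.51698997 0.3899139  0.022     ]
[0.42744151 0.39891652 0.022     ]
[0.47811306 0.13095928 0.022     ]
[0.38508828 0.15090184 0.022     ]
[0.43227062 0.58635978 0.05      ] [ 0.4603717  -0.05204364  0.03      ]
```

```bash
cat >> h.py <<'E'
def go(target,ang=None,s=None):
    """shift in tool axes to world target; ang = wanted world heading (deg) of tool x"""
    s=s or sense();T=R.from_rotvec(s['ee_rot']).as_matrix();p=np.array(s['ee_pos'])
    h=np.degrees(np.arctan2(T[1,0],T[0,0]));out='t %.2f pos %s head %.1f tilt %.2f w %.3f q7 %.2f'%(s['t'],p.round(4),h,np.degrees(np.arccos(-T[2,2])),s['width'],s['qpos'][6])
    print(out,'F',np.round(s['wrist_force'],1))
    print('shift',(T.T@(np.array(target)-p)).round(4), 'turn(deg about tool z)',None if ang is None else -((ang-h+180)%360-180))
E
python3 - <<'E'
from h import *
go([.4648,-.4039,.3],80.85)
c=camera('top');d=camera('side');P=cloud(c)
for v in range(176,216,3):
    print(v,[(u,P[v,u].round(3).tolist()) for u in range(172,200) if P[v,u,2]>.045 and P[v,u,0]<.56])
# bail in the side view: candidate bar, for q
a=np.array([.159,.987,0]);x=np.array([.987,-.159,0])
ctr=np.array([.451,.2705,0])
for off in (.124,.132,.14):
  piv=ctr+a*off+[0,0,.05]
  for q in (0,.3,.6,.9):
    m=piv-a*.05*np.cos(q)+[0,0,.05*np.sin(q)]
    print(off,q,m.round(3),[ (proj(c,m+k*x)).round(1).tolist() for k in(-.05,.05)],[ (proj(d,m+k*x)).round(1).tolist() for k in(-.05,.05)])
E
```

```text
t 0.30 pos [ 0.2127 -0.693   0.231 ] head -72.9 tilt 0.03 w 1.004 q7 -0.08 F [-0.7 -0.   0.1]
shift [-0.2024 -0.3258 -0.0689] turn(deg about tool z) -153.7857781912149
176 [(178, [0.53, 0.383, 0.051]), (179, [0.53, 0.381, 0.047]), (180, [0.53, 0.377, 0.05]), (181, [0.53, 0.375, 0.046]), (182, [0.53, 0.372, 0.046]), (183, [0.53, 0.369, 0.047])]
179 [(175, [0.52, 0.391, 0.055]), (176, [0.52, 0.389, 0.051]), (177, [0.52, 0.385, 0.055]), (178, [0.52, 0.382, 0.055]), (179, [0.52, 0.379, 0.057]), (180, [0.521, 0.377, 0.05]), (191, [0.521, 0.345, 0.046]), (192, [0.52, 0.341, 0.05]), (193, [0.52, 0.338, 0.05])]
182 [(193, [0.511, 0.337, 0.052]), (194, [0.511, 0.334, 0.052])]
185 [(193, [0.501, 0.337, 0.054]), (194, [0.502, 0.335, 0.046])]
188 [(192, [0.492, 0.34, 0.054]), (193, [0.493, 0.338, 0.048])]
191 [(192, [0.483, 0.341, 0.05]), (193, [0.484, 0.338, 0.048])]
194 [(191, [0.475, 0.345, 0.046]), (192, [0.474, 0.341, 0.048])]
197 [(191, [0.465, 0.344, 0.05]), (192, [0.465, 0.341, 0.048])]
200 [(190, [0.456, 0.347, 0.049]), (191, [0.456, 0.344, 0.05])]
203 [(190, [0.447, 0.347, 0.051]), (19
[... 1134 characters left out ...]
] [[253.5, 262.9], [216.1, 257.6]]
0.132 0.3 [0.464 0.354 0.065] [[184.0, 213.3], [189.4, 180.5]] [[252.9, 257.9], [215.3, 252.7]]
0.132 0.6 [0.465 0.36  0.078] [[180.9, 212.8], [186.3, 179.7]] [[251.7, 254.1], [213.7, 249.0]]
0.132 0.9 [0.467 0.37  0.089] [[176.7, 212.1], [182.2, 178.7]] [[250.0, 251.9], [211.6, 246.8]]
0.14 0 [0.465 0.359 0.05 ] [[183.2, 213.2], [188.5, 180.8]] [[252.3, 264.4], [214.7, 259.0]]
0.14 0.3 [0.466 0.362 0.065] [[181.4, 212.9], [186.8, 180.1]] [[251.7, 259.4], [213.9, 254.1]]
0.14 0.6 [0.467 0.368 0.078] [[178.2, 212.4], [183.7, 179.3]] [[250.5, 255.6], [212.3, 250.4]]
0.14 0.9 [0.468 0.378 0.089] [[174.0, 211.7], [179.5, 178.3]] [[248.8, 253.4], [210.1, 248.2]]
```

```bash
python3 -m pendant '[[1,[-0.02,-0.03,-0.02],-7],[1,[-0.04,-0.065,-0.03],-14],[1,[-0.06,-0.097,-0.04],-21],[1,[-0.08,-0.13,-0.055],-28],[1,[-0.1,-0.16,-0.07],-35]]'; python3 -c "
from h import *
go([.4648,-.4039,.3],80.85)"
```

```text
t: 0.82
ee_pos: [0.3377, -0.5487, 0.3018]
ee_rot: [-2.974, 1.011, 0.0]
wrist_force: [0.5, -0.3, -0.4]
width: 0.998
t 0.82 pos [ 0.3377 -0.5487  0.3018] head -37.6 tilt 0.01 w 0.998 q7 0.18 F [ 0.5 -0.3 -0.4]
shift [ 0.0125 -0.1923  0.0018] turn(deg about tool z) -118.40786575465074
```

```bash
python3 -m pendant '[[1,[0.003,-0.04,0],-7],[1,[0.006,-0.08,0],-14],[1,[0.008,-0.12,0],-21],[1,[0.01,-0.16,0],-28],[1,[0.012,-0.192,0],-35]]'; python3 -c "
from h import *
go([.465,-.2,.3],80.85)"
```

```text
t: 1.23
ee_pos: [0.4658, -0.4036, 0.3018]
ee_rot: [-3.141, 0.068, -0.002]
wrist_force: [0.7, -0.9, 1.0]
width: 0.996
t 1.23 pos [ 0.4658 -0.4036  0.3018] head -2.5 tilt 0.06 w 0.996 q7 0.40 F [ 0.7 -0.9  1. ]
shift [-0.0096 -0.2034  0.0018] turn(deg about tool z) -83.33409974007793
```

```bash
python3 -m pendant '[[1,[-0.002,-0.04,0],-7],[1,[-0.004,-0.08,0],-14],[1,[-0.006,-0.12,0],-21],[1,[-0.008,-0.16,0],-28],[1,[-0.01,-0.2,0],-35]]'; python3 -c "
from h import *
go([.465,0.0,.3],80.85)
s=sense();c=camera('wrist');cv2.imwrite('pics/w1.png',c['frame'][:,:,::-1])"
```

```text
t: 1.65
ee_pos: [0.4637, -0.2045, 0.3014]
ee_rot: [3.016, 0.876, 0.0]
wrist_force: [0.6, 0.5, 0.2]
width: 1.004
t 1.65 pos [ 0.4637 -0.2045  0.3014] head 32.4 tilt 0.03 w 1.004 q7 0.63 F [0.6 0.5 0.2]
shift [ 0.1106 -0.172   0.0013] turn(deg about tool z) -48.45202628045354
```

View pics/w1.png

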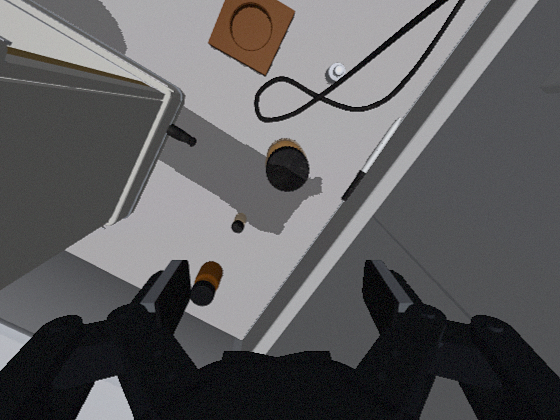

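The wrist view shows the bottle at (287,168), vial (238,225), jar (203,292), weight (337,72) and the brown look-alike insert (250,25). I'll refine the cap positions from it, then carry on to the bail.

```bash
python3 - <<'E'
from h import *
s=sense();c=camera('wrist')
P=cloud(c,s);g=c['frame'].max(2)
for n,u0,v0,h,w in(('bottle',287,168,.102,26),('jar',203,292,.075,16),('vial',238,226,.044,11)):
    m=np.zeros(g.shape,np.uint8);sl=(slice(v0-w,v0+w),slice(u0-w,u0+w));m[sl]=(g[sl]<70)&(abs(P[sl][...,2]-h)<.006)
    k,l,st,ce=cv2.connectedComponentsWithStats(m);i=1+np.argmax(st[1:,4])
    cn=max(cv2.findContours((l==i).astype(np.uint8),0,1)[0],key=cv2.contourArea);cc,_=cv2.minEnclosingCircle(cn)
    print(n,ce[i],cc,st[i],ray(c,ce[i],h,s).round(4),ray(c,cc,h,s).round(4))
E
python3 -m pendant '[[1,[0.022,-0.033,0],-7],[1,[0.044,-0.067,0],-14],[1,[0.066,-0.1,0],-21],[1,[0.088,-0.134,0],-28],[1,[0.11,-0.17,0],-35]]'; python3 -c "
from h import *
go([.460,0.2,.3],80.85)"
```

```text
bottle [283.27534148 174.71603163] (283.29998779296875, 175.3000030517578) [ 262  154   43   40 1391] [ 0.4656 -0.1836  0.102 ] [ 0.466  -0.1842  0.102 ]
jar [198.12688822 297.54682779] (196.75, 297.5) [188 287  21  21 331] [ 0.4662 -0.4039  0.075 ] [ 0.4645 -0.4049  0.075 ]
vial [233.11607143 230.42857143] (233.0918426513672, 230.60203552246094) [227 225  13  12 112] [ 0.4577 -0.3     0.044 ] [ 0.4578 -0.3003  0.044 ]
t: 2.17
ee_pos: [0.4671, -0.0032, 0.3016]
ee_rot: [2.615, 1.74, 0.001]
wrist_force: [0.8, 0.1, -0.3]
width: 1.005
t 2.17 pos [ 0.4671 -0.0032  0.3016] head 67.3 tilt 0.06 w 1.005 q7 0.76 F [ 0.8  0.1 -0.3]
shift [ 0.1847 -0.0851  0.0015] turn(deg about tool z) -13.568604731073606
```

```bash
python3 -m pendant '[[1,[0.037,-0.017,0],-5],[1,[0.074,-0.034,0],-10],[1,[0.11,-0.05,0],-13.6],[1,[0.147,-0.067,0],-13.6],[1,[0.185,-0.085,0],-13.6]]'; python3 -c "
from h import *
go([.465,0.3427,.15],80.85)
s=sense();c=camera('wrist');cv2.imwrite('pics/w2.png',c['frame'][:,:,::-1])"
```

```text
t: 2.58
ee_pos: [0.4611, 0.2, 0.3013]
ee_rot: [2.397, 2.031, 0.0]
wrist_force: [2.1, -0.1, -0.2]
width: 1.001
t 2.58 pos [0.4611 0.2    0.3013] head 80.6 tilt 0.03 w 1.001 q7 0.51 F [ 2.1 -0.1 -0.2]
shift [ 0.1415 -0.0196  0.1513] turn(deg about tool z) -0.2982116168861353
```

View pics/w2.png

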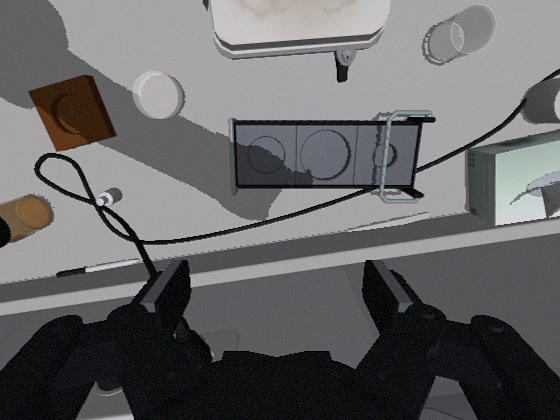

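```bash
python3 - <<'E'
from h import *
s=sense();c=camera('wrist')
im=cv2.cvtColor(c['frame'],cv2.COLOR_RGB2GRAY)
k=4;cr=cv2.resize(c['frame'][100:215,220:420,::-1],None,fx=k,fy=k,interpolation=cv2.INTER_CUBIC);cv2.imwrite('pics/w2c.png',cv2.convertScaleAbs(cr,alpha=1.8))
P=cloud(c,s)
for v in (130,154,178):
    print(v,[(u,P[v,u].round(3).tolist()) for u in range(376,394) if P[v,u,2]>.045])
E
```

```text
130 [(377, [0.423, 0.349, 0.051]), (378, [0.423, 0.349, 0.054]), (379, [0.423, 0.351, 0.052]), (380, [0.423, 0.352, 0.052]), (381, [0.423, 0.354, 0.052])]
154 [(376, [0.453, 0.345, 0.052]), (377, [0.453, 0.347, 0.052]), (378, [0.454, 0.348, 0.052])]
178 []
```

View pics/w2c.png

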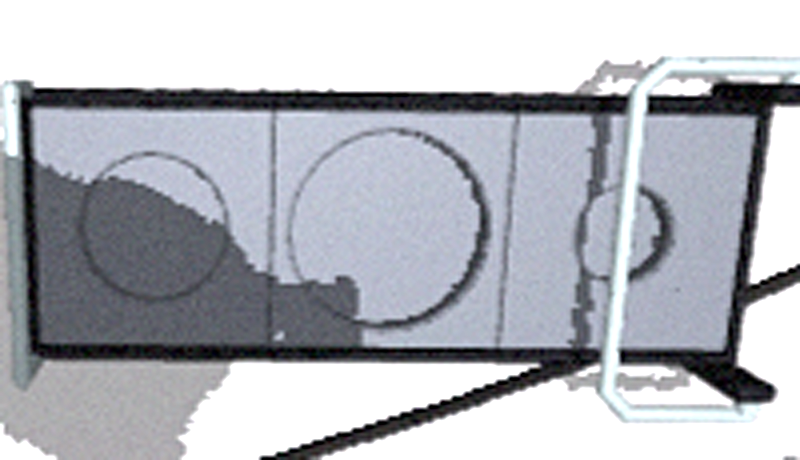

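```bash
python3 - <<'E'
from h import *
s=sense();c=camera('wrist');print(s['ee_pos'])
Q={n:ray(c,(220-.4+u/4,100-.4+v/4),z,s) for n,u,v,z in(('med',155,225,.022),('large',390,228,.022),('small',624,231,.022),('bar',623,240,.053),('barA',636,130,.053),('barB',611,370,.053))}
for n in Q:print(n,Q[n].round(4))
a=Q['small']-Q['med'];print(np.linalg.norm(a),np.degrees(np.arctan2(a[1],a[0])));b=Q['barB']-Q['barA'];print(np.degrees(np.arctan2(b[1],b[0])))
go([.465,0.345,.15],80.85)
E
```

```text
[0.45993757 0.20626329 0.30223718]
med [0.4351 0.1853 0.022 ]
large [0.4489 0.2675 0.022 ]
small [0.4627 0.3496 0.022 ]
bar [0.46   0.3394 0.053 ]
barA [0.4253 0.3455 0.053 ]
barB [0.5037 0.3329 0.053 ]
0.16664836537329986 80.44010047471288
-9.101755338636819
t 2.73 pos [0.4604 0.2024 0.3016] head 81.0 tilt 0.10 w 1.002 q7 0.51 F [ 0.  -0.8 -0.2]
shift [ 0.1413 -0.0177  0.1518] turn(deg about tool z) 0.1374604898679479
```

```bash
python3 -m pendant '[[0.6,[0.035,-0.005,0.03],0],[0.6,[0.07,-0.01,0.06],0],[0.6,[0.105,-0.015,0.09],0],[0.6,[0.139,-0.0185,0.12],0],[0.6,[0.139,-0.0185,0.15],0]]'; python3 -m pendant '[[0.6,[0,0,0],0],[0.6,[0,0,0],0],[0.6,[0,0,0],0]]'; python3 - <<'E'
from h import *
go([.4635,0.341,.038],80.85)
s=sense();c=camera('wrist');cv2.imwrite('pics/w3.png',c['frame'][:,:,::-1])
go([.4635,0.341,.038],80.85)
E
```

```text
t: 3.15
ee_pos: [0.4667, 0.342, 0.1538]
ee_rot: [-2.394, -2.032, -0.008]
wrist_force: [1.1, 0.7, 1.0]
width: 0.602
t: 3.4
ee_pos: [0.466, 0.3368, 0.154]
ee_rot: [2.396, 2.031, -0.001]
wrist_force: [-0.5, -0.1, 0.3]
width: 0.6
t 3.40 pos [0.466  0.3368 0.154 ] head 80.6 tilt 0.06 w 0.600 q7 0.10 F [-0.5 -0.1  0.3]
shift [ 0.0038 -0.0032  0.116 ] turn(deg about tool z) -0.286048220307066
t 3.45 pos [0.4663 0.337  0.1548] head 80.5 tilt 0.09 w 0.600 q7 0.10 F [ 0.3  0.1 -0.5]
shift [ 0.0035 -0.0037  0.1168] turn(deg about tool z) -0.3150679380497081
```

View pics/w3.png

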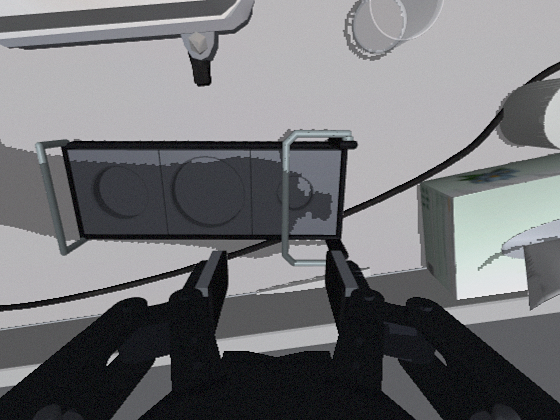

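```bash
python3 - <<'E'
from h import *
s=sense();c=camera('wrist')
k=4;cr=cv2.resize(c['frame'][125:275,60:260,::-1],None,fx=k,fy=k,interpolation=cv2.INTER_CUBIC);cv2.imwrite('pics/w3c.png',cv2.convertScaleAbs(cr,alpha=1.8))
for n,u,v,z in(('med',122,191,.022),('large',208,191,.022),('small',296,190,.022),('bar',287,200,.053)):print(n,ray(c,(u,v),z,s).round(4))
go([.4635,0.341,.038],80.85)
E
```

```text
med [0.4356 0.1921 0.022 ]
large [0.449  0.2733 0.022 ]
small [0.4618 0.3564 0.022 ]
bar [0.4614 0.3467 0.053 ]
t 3.50 pos [0.4665 0.3371 0.1551] head 80.5 tilt 0.14 w 0.598 q7 0.10 F [ 0.4 -0.4 -0. ]
shift [ 0.0033 -0.0039  0.1171] turn(deg about tool z) -0.32687161793342057
```

View pics/w3c.png

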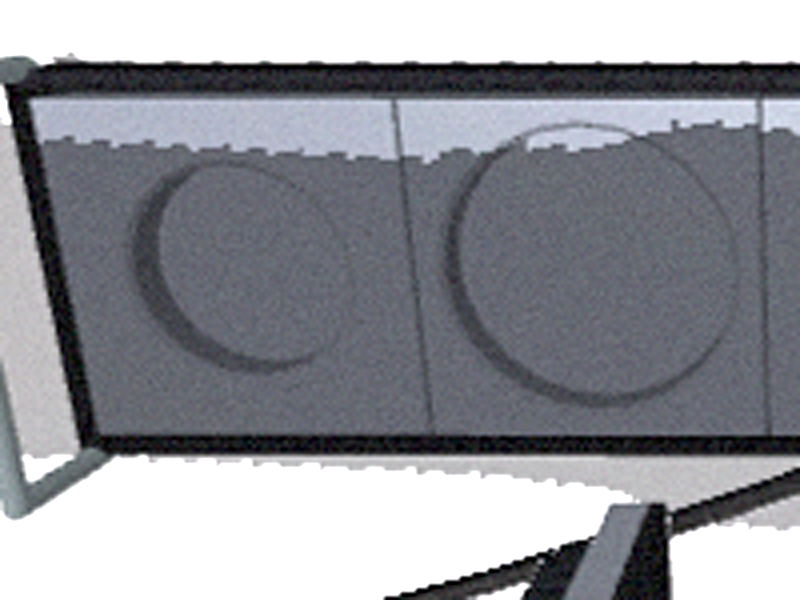

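```bash
python3 -m pendant '[[0.6,[0.0067,-0.005,0.03],0],[0.6,[0.0067,-0.005,0.06],0],[0.6,[0.0067,-0.005,0.09],0],[0.6,[0.0067,-0.005,0.107],0],[0.6,[0.0067,-0.005,0.116],0]]' 20; python3 -m pendant '[[0.6,[0,0,0],0],[0.6,[0,0,0],0],[0.6,[0,0,0],0]]'; python3 - <<'E'
from h import *
go([.4635,0.3445,.038],80.85)
s=sense();c=camera('wrist');cv2.imwrite('pics/w4.png',c['frame'][:,:,::-1])
E
```

```text
t: 3.92
ee_pos: [0.4621, 0.3443, 0.037]
ee_rot: [2.396, 2.03, -0.0]
wrist_force: [0.0, 0.4, 0.7]
width: 0.601
t: 4.17
ee_pos: [0.4623, 0.3461, 0.0391]
ee_rot: [2.396, 2.032, 0.004]
wrist_force: [0.0, -1.1, 0.7]
width: 0.601
t 4.17 pos [0.4623 0.3461 0.0391] head 80.6 tilt 0.15 w 0.601 q7 -0.09 F [ 0.  -1.1  0.7]
shift [-0.0013  0.0014  0.0011] turn(deg about tool z) -0.2332620239390053
```

View pics/w4.png

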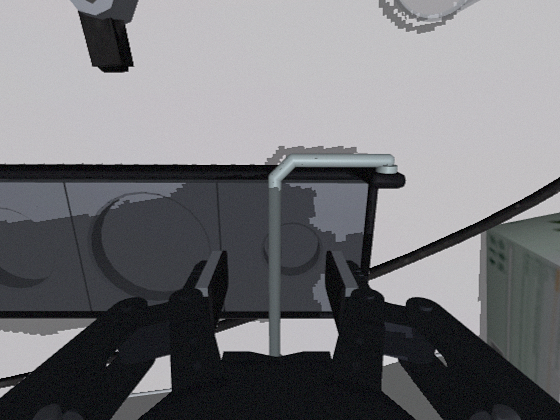

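The bar (u≈275) is centred between the fingers (217–335). I'll close on it.

```bash
python3 -m pendant '[[0.3,[0,0,0],0],[0.1,[0,0,0],0],[0,[0,0,0],0],[0,[0,0,0],0],[0,[0,0,0],0]]' 20; python3 -m pendant '[[0,[0,0,0],0],[0,[0,0,0],0],[0,[0,0,0],0]]';python3 - <<'E'
from h import *
go([.4635,0.3445,.038],80.85)
for q in np.radians([20,40,60,80,100,120,135]):
    print(np.degrees(q).round(),'x',round(.05*(1-np.cos(q)),3),'z',round(-.05*np.sin(q),3))
E
```

```text
t: 4.63
ee_pos: [0.4614, 0.3453, 0.0377]
ee_rot: [2.395, 2.032, -0.0]
wrist_force: [-0.4, -2.2, 6.5]
width: 0.052
t: 4.88
ee_pos: [0.4614, 0.3453, 0.0377]
ee_rot: [2.394, 2.032, -0.0]
wrist_force: [-1.3, -3.1, 5.7]
width: 0.06
t 4.88 pos [0.4614 0.3453 0.0377] head 80.6 tilt 0.05 w 0.060 q7 -0.09 F [-1.3 -3.1  5.7]
shift [-0.0004  0.0022 -0.0003] turn(deg about tool z) -0.20071634093733337
20.0 x 0.003 z -0.017
40.0 x 0.012 z -0.032
60.0 x 0.025 z -0.043
80.0 x 0.041 z -0.049
100.0 x 0.059 z -0.049
120.0 x 0.075 z -0.043
135.0 x 0.085 z -0.035
```

```bash
python3 -m pendant '[[0,[0.001,0,-0.009],0],[0,[0.003,0,-0.017],0],[0,[0.007,0,-0.025],0],[0,[0.012,0,-0.032],0],[0,[0.018,0,-0.038],0]]'; python3 -m pendant '[[0,[0.007,0,-0.005],0],[0,[0.015,0,-0.009],0],[0,[0.023,0,-0.011],0],[0,[0.032,0,-0.012],0],[0,[0.041,0,-0.011],0]]';python3 -c "
from h import *
go([.4635,0.3445,.038],80.85)
c=camera('side');crop(c,'s5.png',190,330,155,300,4)"
```

```text
t: 5.3
ee_pos: [0.464, 0.361, 0.0763]
ee_rot: [2.394, 2.03, -0.006]
wrist_force: [0.1, -10.1, 5.4]
width: 0.054
t: 5.72
ee_pos: [0.4714, 0.4052, 0.0877]
ee_rot: [-2.395, -2.033, -0.003]
wrist_force: [1.8, -1.5, 6.7]
width: 0.055
t 5.72 pos [0.4714 0.4052 0.0877] head 80.7 tilt 0.11 w 0.055 q7 -0.03 F [ 1.8 -1.5  6.7]
shift [-0.0613  0.002   0.0496] turn(deg about tool z) -0.19200781692185842
```

View pics/s5.png

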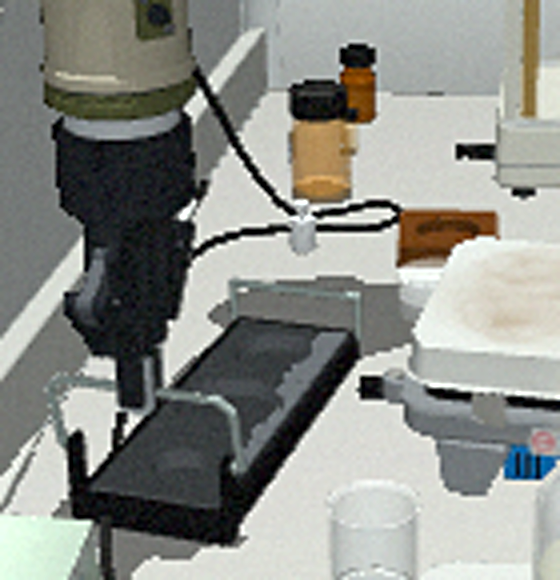

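The side view shows the bail near upright, its bar at (140,385) in the crop and held in the fingers. I'll continue outward along the arc.

```bash
python3 -m pendant '[[0,[0.009,0,0.003],0],[0,[0.016,0,0.007],0],[0,[0.022,0,0.012],0],[0,[0.027,0,0.018],0],[0,[0.027,0,0.018],0]]'; python3 -c "
from h import *
go([.4635,0.3445,.038],80.85)
c=camera('side');crop(c,'s6.png',190,330,155,300,4)"
```

```text
t: 6.18
ee_pos: [0.476, 0.4335, 0.0678]
ee_rot: [-2.392, -2.033, -0.005]
wrist_force: [4.7, 3.9, 3.5]
width: 0.059
t 6.18 pos [0.476  0.4335 0.0678] head 80.7 tilt 0.23 w 0.059 q7 -0.05 F [4.7 3.9 3.5]
shift [-0.09    0.002   0.0294] turn(deg about tool z) -0.13699051472144674
```

View pics/s6.png

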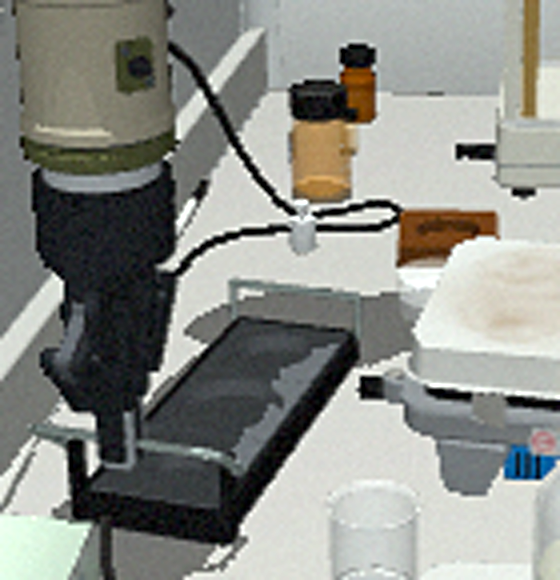

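```bash
python3 -m pendant '[[0,[0.004,0,0.008],0],[0,[0.007,0,0.016],0],[0,[0.008,0,0.022],0],[0.3,[0.008,0,0.022],0],[0.5,[0.008,0,0.022],0]]'; python3 -m pendant '[[0.5,[0,0,0],0],[0.5,[0,0,-0.04],0],[0.5,[0,0,-0.08],0],[0.5,[0,0,-0.12],0],[0.5,[0,0,-0.16],0]]'; python3 -c "
from h import *
go([.4635,0.3445,.2],80.85)
c=camera('side');crop(c,'s7.png',190,330,155,300,4)"
```

```text
t: 6.65
ee_pos: [0.4756, 0.4386, 0.0452]
ee_rot: [-2.394, -2.034, 0.003]
wrist_force: [0.5, -0.1, 0.5]
width: 0.328
t: 7.07
ee_pos: [0.4758, 0.4379, 0.2077]
ee_rot: [-2.394, -2.034, 0.003]
wrist_force: [-0.3, 1.2, -0.1]
width: 0.5
t 7.07 pos [0.4758 0.4379 0.2077] head 80.7 tilt 0.11 w 0.500 q7 0.09 F [-0.3  1.2 -0.1]
shift [-0.0941  0.003   0.0078] turn(deg about tool z) -0.15913571239258317
```

View pics/s7.png

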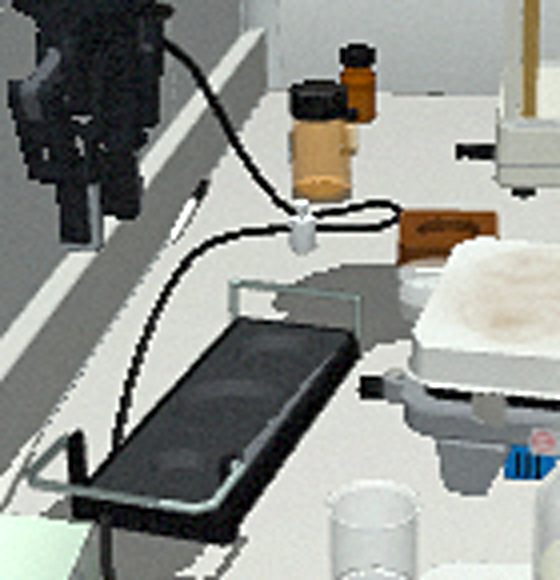

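```bash
python3 -m pendant '[[1,[-0.18,0.017,-0.085],0],[1,[-0.18,0.017,-0.085],0],[1,[-0.18,0.017,-0.085],0],[1,[-0.18,0.017,-0.085],0],[1,[-0.18,0.017,-0.085],0]]'; python3 -c "
from h import *
go([.465,0.05,.29],80.85)
c=camera('top');P=cloud(c);
for v in (185,200,215):print([(u,P[v,u].round(3).tolist()) for u in range(150,180) if .04<P[v,u,2]<.08])"
```

```text
t: 7.53
ee_pos: [0.4634, 0.2551, 0.2918]
ee_rot: [2.395, 2.031, -0.002]
wrist_force: [1.4, 0.3, 0.2]
width: 0.997
t 7.53 pos [0.4634 0.2551 0.2918] head 80.6 tilt 0.11 w 0.997 q7 0.39 F [1.4 0.3 0.2]
shift [-0.2021  0.035   0.0022] turn(deg about tool z) -0.23555150213050524
[]
[(157, [0.457, 0.447, 0.05]), (158, [0.457, 0.443, 0.053])]
[]
```

```bash
python3 -m pendant '[[1,[-0.202,0.035,0],0],[1,[-0.202,0.035,0],0],[1,[-0.202,0.035,0],0],[1,[-0.202,0.035,0],0],[1,[-0.202,0.035,0],0]]'; python3 -c "
from h import *
go([.466,-0.183,.26],80.85)"
```

```text
t: 8.0
ee_pos: [0.4651, 0.0507, 0.291]
ee_rot: [2.395, 2.033, -0.002]
wrist_force: [0.3, -0.9, -0.1]
width: 1.001
t 8.00 pos [0.4651 0.0507 0.291 ] head 80.6 tilt 0.06 w 1.001 q7 0.82 F [ 0.3 -0.9 -0.1]
shift [-0.2305  0.0389  0.0312] turn(deg about tool z) -0.2061277769932417
```

```bash
python3 -m pendant '[[1,[-0.203,0.034,0.025],0],[1,[-0.203,0.034,0.025],0],[1,[-0.203,0.034,0.025],0],[1,[-0.203,0.034,0.025],0],[1,[-0.203,0.034,0.025],0]]';python3 -m pendant '[[1,[-0.0275,0.005,0.05],0],[1,[-0.0275,0.005,0.06],0],[1,[-0.0275,0.005,0.08],0],[1,[-0.0275,0.005,0.08],0],[1,[-0.0275,0.005,0.08],0]]'; python3 -c "
from h import *
go([.466,-0.183,.18],80.85)
s=sense();c=camera('wrist');cv2.imwrite('pics/w8.png',c['frame'][:,:,::-1])
go([.466,-0.183,.18],80.85)"
```

```text
t: 8.42
ee_pos: [0.4657, -0.1548, 0.2659]
ee_rot: [2.395, 2.033, -0.001]
wrist_force: [1.2, 0.4, -0.3]
width: 1.003
t: 8.83
ee_pos: [0.4665, -0.18, 0.1858]
ee_rot: [-2.392, -2.033, 0.001]
wrist_force: [0.6, 0.4, -0.0]
width: 1.003
t 8.83 pos [ 0.4665 -0.18    0.1858] head 80.7 tilt 0.15 w 1.003 q7 1.14 F [ 0.6  0.4 -0. ]
shift [-0.003   0.      0.0058] turn(deg about tool z) -0.1386971224012541
t 8.88 pos [ 0.4672 -0.1799  0.1868] head 80.7 tilt 0.03 w 0.999 q7 1.14 F [ 0.9  1.3 -0.1]
shift [-0.0033 -0.0007  0.0068] turn(deg about tool z) -0.11645951156185674
```

View pics/w8.png

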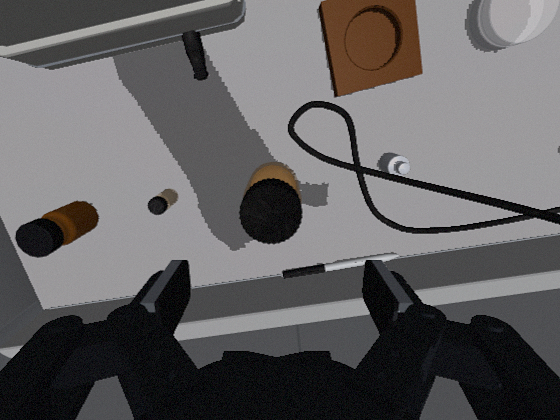

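The bottle cap is at about (271,212), the vial cap (157,205) and the jar cap (40,237). I'll measure all three.

```bash
cat >> h.py <<'E'
def cap(c,s,u0,v0,h,w):
    P=cloud(c,s);g=c['frame'].max(2);m=np.zeros(g.shape,np.uint8);sl=(slice(max(v0-w,0),v0+w),slice(max(u0-w,0),u0+w))
    m[sl]=(g[sl]<75)&(abs(P[sl][...,2]-h)<.007)
    k,l,st,ce=cv2.connectedComponentsWithStats(m);i=1+np.argmax(st[1:,4])
    cn=max(cv2.findContours((l==i).astype(np.uint8),0,1)[0],key=cv2.contourArea);cc,r=cv2.minEnclosingCircle(cn)
    print(ce[i].round(1),np.round(cc,1),round(r,1),ray(c,ce[i],h,s).round(4),ray(c,cc,h,s).round(4))
E
python3 - <<'E'
from h import *
s=sense();c=camera('wrist')
cap(c,s,271,212,.102,36);cap(c,s,40,237,.075,26);cap(c,s,157,205,.044,14)
go([.466,-0.183,.05],80.85)
E
```

```text
[270.2 211.5] [270.1 211.3] 31.4 [ 0.4646 -0.1848  0.102 ] [ 0.4644 -0.1848  0.102 ]
[ 37.  237.3] [ 37.6 236.3] 21.9 [ 0.4632 -0.4044  0.075 ] [ 0.4624 -0.4035  0.075 ]
[157.2 204.1] [157.1 204. ] 9.4 [ 0.457  -0.2998  0.044 ] [ 0.4569 -0.2998  0.044 ]
t 8.93 pos [ 0.4677 -0.18    0.1874] head 80.7 tilt 0.06 w 0.999 q7 1.14 F [0.3 0.3 0.9]
shift [-0.0032 -0.0013  0.1374] turn(deg about tool z) -0.11942283237459606
```

```bash
python3 -m pendant '[[1,[-0.0045,-0.002,0.035],0],[1,[-0.0045,-0.002,0.07],0],[1,[-0.0045,-0.002,0.105],0],[1,[-0.0045,-0.002,0.13],0],[1,[-0.0045,-0.002,0.142],0]]';python3 -m pendant '[[1,[0,0,0],0],[0.6,[0,0,0],0],[0.4,[0,0,0],0],[0.3,[0,0,0],0],[0.3,[0,0,0],0]]' 30;python3 -m pendant '[[0.3,[0,0,0],0],[0.3,[0,0,0],0],[0.3,[0,0,0],0]]' ; python3 -c "
from h import *
go([.466,-0.183,.18],80.85)
s=sense();c=camera('wrist');cv2.imwrite('pics/w9.png',c['frame'][:,:,::-1])"
```

```text
t: 9.35
ee_pos: [0.4645, -0.1843, 0.0431]
ee_rot: [-2.394, -2.034, 0.0]
wrist_force: [0.5, -0.6, 0.2]
width: 0.997
t: 9.77
ee_pos: [0.4654, -0.1849, 0.0462]
ee_rot: [2.393, 2.031, 0.003]
wrist_force: [-1.4, 1.7, 7.3]
width: 0.628
t: 10.02
ee_pos: [0.4654, -0.1849, 0.0462]
ee_rot: [2.393, 2.031, 0.003]
wrist_force: [-1.2, 1.6, 6.4]
width: 0.633
t 10.02 pos [ 0.4654 -0.1849  0.0462] head 80.7 tilt 0.20 w 0.633 q7 0.86 F [-1.2  1.6  6.4]
shift [ 0.002   0.0007 -0.1338] turn(deg about tool z) -0.1997934760715907
```

View pics/w9.png

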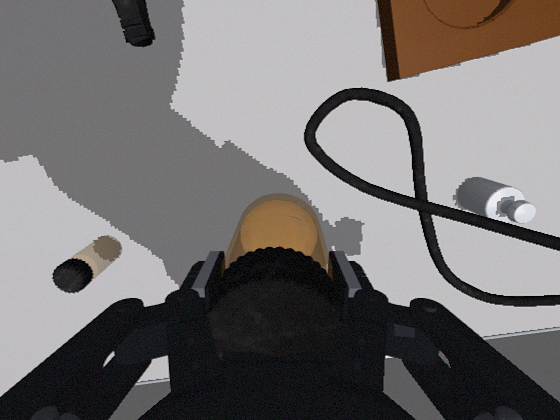

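```bash
python3 -m pendant '[[0.3,[0,0,-0.03],0],[0.3,[0,0,-0.06],0],[0.3,[0,0,-0.1],0],[0.3,[0,0,-0.13],0],[0.3,[0,0,-0.16],0]]' 40; python3 -c "
from h import *
go([.463,0.0,.206],80.85)
s=sense();c=camera('wrist');cv2.imwrite('pics/w10.png',c['frame'][:,:,::-1])"
```

```text
t: 10.48
ee_pos: [0.464, -0.1848, 0.2074]
ee_rot: [2.394, 2.032, 0.001]
wrist_force: [0.4, -0.8, -1.9]
width: 0.622
t 10.48 pos [ 0.464  -0.1848  0.2074] head 80.7 tilt 0.09 w 0.622 q7 1.17 F [ 0.4 -0.8 -1.9]
shift [ 0.1822 -0.031   0.0013] turn(deg about tool z) -0.1986030659337814
```

View pics/w10.png

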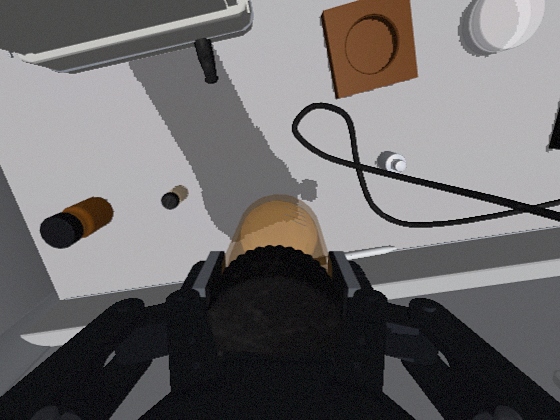

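```bash
python3 -m pendant '[[0.3,[0.03,-0.005,-0.01],0],[0.3,[0.07,-0.012,-0.02],0],[0.3,[0.108,-0.018,-0.03],0],[0.3,[0.146,-0.024,-0.04],0],[0.3,[0.184,-0.03,-0.04],0]]'; python3 -m pendant '[[0.3,[0.038,-0.006,0],0],[0.3,[0.076,-0.012,0],0],[0.3,[0.114,-0.018,0],0],[0.3,[0.152,-0.024,0],0],[0.3,[0.19,-0.03,0],0]]';python3 -c "
from h import *
go([.45,0.272,.206],80.85)"
```

```text
t: 10.95
ee_pos: [0.4648, 0.0033, 0.2469]
ee_rot: [2.393, 2.03, 0.004]
wrist_force: [1.4, -0.3, -0.9]
width: 0.624
t: 11.37
ee_pos: [0.4654, 0.1955, 0.2454]
ee_rot: [2.394, 2.032, 0.002]
wrist_force: [0.2, -0.3, -1.5]
width: 0.62
t 11.37 pos [0.4654 0.1955 0.2454] head 80.6 tilt 0.09 w 0.620 q7 0.45 F [ 0.2 -0.3 -1.5]
shift [ 0.073  -0.0277  0.0393] turn(deg about tool z) -0.21601360273200498
```

```bash
python3 -m pendant '[[0.3,[0.02,-0.008,0.0],0],[0.3,[0.045,-0.018,0.01],0],[0.3,[0.065,-0.025,0.03],0],[0.3,[0.073,-0.0277,0.06],0],[0.3,[0.073,-0.0277,0.08],0]]'; python3 -m pendant '[[0.3,[0,0,0],0],[0.3,[0,0,0],0],[0.3,[0,0,0],0]]';python3 -c "
from h import *
go([.45,0.272,.06],80.85)
s=sense();c=camera('wrist');cv2.imwrite('pics/w11.png',c['frame'][:,:,::-1])
d=camera('side');crop(d,'s11.png',190,330,155,300,4)"
```

```text
t: 11.78
ee_pos: [0.4494, 0.273, 0.164]
ee_rot: [-2.391, -2.036, -0.003]
wrist_force: [0.4, 0.2, -1.4]
width: 0.626
t: 12.03
ee_pos: [0.4508, 0.2705, 0.1658]
ee_rot: [2.395, 2.032, 0.002]
wrist_force: [-0.6, -0.6, -0.5]
width: 0.622
t 12.03 pos [0.4508 0.2705 0.1658] head 80.6 tilt 0.08 w 0.622 q7 0.18 F [-0.6 -0.6 -0.5]
shift [ 0.0013 -0.0011  0.1058] turn(deg about tool z) -0.2193570248515755
```

View pics/w11.png

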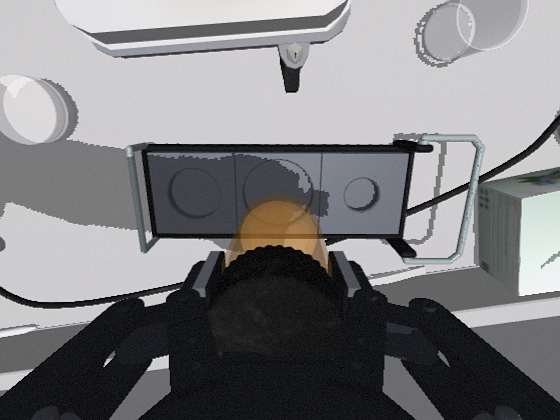

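View pics/s11.png

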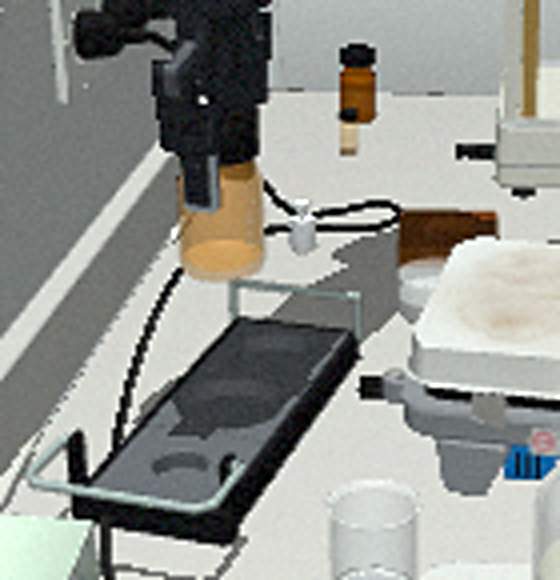

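```bash
python3 - <<'E'
from h import *
s=sense();c=camera('wrist');print(s['ee_pos'])
k=4;cr=cv2.resize(c['frame'][130:255,220-70:350+70-20,::-1][:, :200],None,fx=k,fy=k,interpolation=cv2.INTER_CUBIC);cv2.imwrite('pics/w11a.png',cv2.convertScaleAbs(cr,alpha=2))
cr=cv2.resize(c['frame'][130:255,230:430,::-1],None,fx=k,fy=k,interpolation=cv2.INTER_CUBIC);cv2.imwrite('pics/w11b.png',cv2.convertScaleAbs(cr,alpha=2))
for n,p in dict(med=(.4365,.1895,.022),large=(.4495,.272,.022),small=(.463,.355,.022)).items():print(n,proj(c,p,s).round(1))
E
```

```text
[0.45111165 0.27045847 0.16599714]
med [194.  193.5]
large [277.8 192.9]
small [362.1 192.8]
```

View pics/w11a.png

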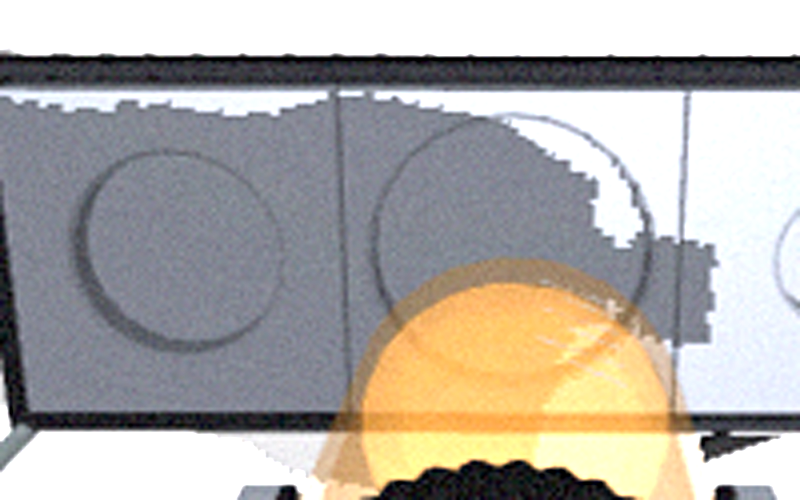

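View pics/w11b.png

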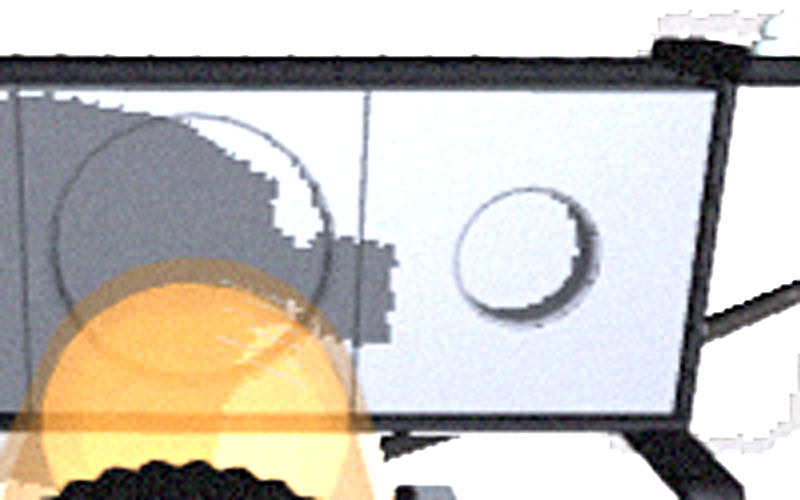

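```bash
python3 -m pendant '[[0.3,[0.001,-0.002,0.03],0],[0.3,[0.001,-0.002,0.06],0],[0.3,[0.001,-0.002,0.085],0],[0.3,[0.001,-0.002,0.1],0],[0.3,[0.001,-0.002,0.106],0]]'; python3 -m pendant '[[0.3,[0,0,0.002],0],[0.3,[0,0,0.003],0],[0.3,[0,0,0.003],0]]';python3 -c "
from h import *
go([.45,0.272,.0555],80.85)
s=sense();c=camera('wrist');cv2.imwrite('pics/w12.png',c['frame'][:,:,::-1])"
```

```text
t: 12.6
ee_pos: [0.4484, 0.2713, 0.0572]
ee_rot: [-2.395, -2.033, 0.002]
wrist_force: [-0.3, 0.1, -1.3]
width: 0.624
t: 12.85
ee_pos: [0.4492, 0.2718, 0.0566]
ee_rot: [2.395, 2.032, 0.002]
wrist_force: [-0.2, 0.1, -1.5]
width: 0.621
t 12.85 pos [0.4492 0.2718 0.0566] head 80.6 tilt 0.09 w 0.621 q7 -0.02 F [-0.2  0.1 -1.5]
shift [0.0003 0.0008 0.0011] turn(deg about tool z) -0.22792091830160643
```

View pics/w12.png

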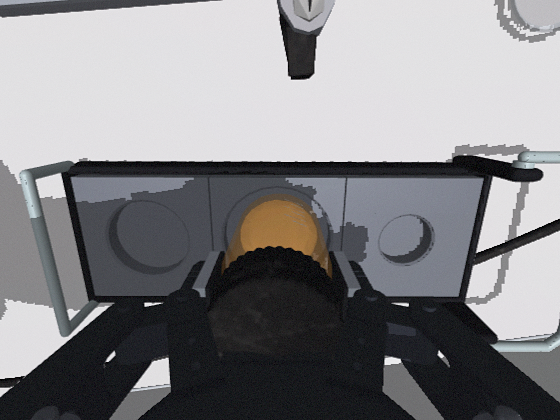

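```bash
python3 -m pendant '[[0.3,[0,0,0.001],0],[0.3,[0,0,0.002],0],[0.3,[0,0,0.002],0]]';python3 -m pendant '[[0.3,[0,0,0.001],0],[0.3,[0,0,0.002],0],[0.3,[0,0,0.002],0]]'
```

```text
t: 13.15
ee_pos: [0.4496, 0.2726, 0.0561]
ee_rot: [2.394, 2.032, 0.006]
wrist_force: [-2.3, -2.9, 24.1]
width: 0.623
t: 13.4
ee_pos: [0.4499, 0.2731, 0.0556]
ee_rot: [2.393, 2.032, 0.009]
wrist_force: [-5.5, -6.0, 47.8]
width: 0.628
```

```bash
python3 -m pendant '[[0.3,[0,0,-0.003],0],[0.3,[0,0,-0.004],0],[0.66,[0,0,-0.004],0],[0.75,[0,0,-0.004],0],[1,[0,0,-0.004],0]]';python3 -m pendant '[[1,[0,0,0],0],[1,[0,0,0],0],[1,[0,0,-0.02],0],[1,[0,0,-0.05],0],[1,[0,0,-0.09],0]]'; python3 -c "
from h import *
s=sense();c=camera('wrist');cv2.imwrite('pics/w13.png',c['frame'][:,:,::-1]);go([.45,.09,.3],80.85)"
```

```text
t: 13.82
ee_pos: [0.4485, 0.2718, 0.0553]
ee_rot: [-2.395, -2.033, 0.0]
wrist_force: [-0.5, -0.1, 0.7]
width: 0.872
t: 14.23
ee_pos: [0.4471, 0.2712, 0.1444]
ee_rot: [-2.393, -2.033, 0.008]
wrist_force: [0.8, -0.5, -0.2]
width: 1.003
t 14.28 pos [0.4493 0.2736 0.1518] head 80.7 tilt 0.23 w 1.000 q7 0.15 F [1.2 1.2 5.1]
shift [-0.1807  0.0307 -0.1486] turn(deg about tool z) -0.11629815923436126
```

View pics/w13.png

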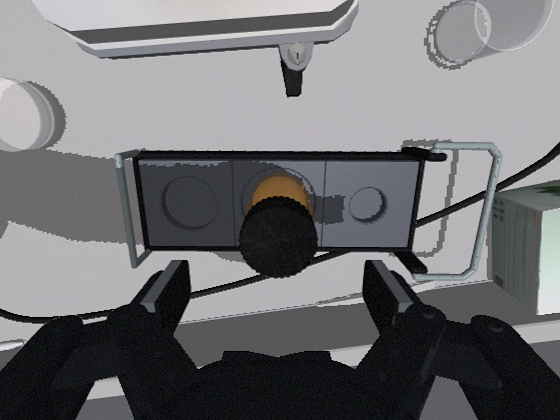

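```bash
python3 -m pendant '[[1,[0,0,-0.04],0],[1,[-0.01,0,-0.08],5],[1,[-0.045,0.008,-0.09],12],[1,[-0.085,0.014,-0.1],19],[1,[-0.125,0.02,-0.1],26]]'; python3 -c "
from h import *
go([.462,-.05,.25],-9.15)"
```

```text
t: 14.7
ee_pos: [0.4485, 0.1448, 0.2472]
ee_rot: [2.794, 1.436, 0.005]
wrist_force: [0.8, -0.5, -0.5]
width: 1.002
t 14.70 pos [0.4485 0.1448 0.2472] head 54.4 tilt 0.20 w 1.002 q7 0.16 F [ 0.8 -0.5 -0.5]
shift [-0.1505  0.1244 -0.003 ] turn(deg about tool z) 63.5500037184388
```

```bash
python3 -m pendant '[[1,[-0.03,0.025,-0.01],7],[1,[-0.06,0.05,-0.02],14],[1,[-0.09,0.075,-0.03],21],[1,[-0.12,0.1,-0.03],28],[1,[-0.15,0.124,-0.03],35]]'; python3 -c "
from h import *
go([.464,-.25,.25],-9.15)"
```

```text
t: 15.12
ee_pos: [0.4624, -0.0509, 0.2761]
ee_rot: [3.096, 0.527, 0.002]
wrist_force: [0.8, 0.3, -0.3]
width: 0.999
t 15.12 pos [ 0.4624 -0.0509  0.2761] head 19.3 tilt 0.09 w 0.999 q7 0.11 F [ 0.8  0.3 -0.3]
shift [-0.0643  0.1884  0.0262] turn(deg about tool z) 28.45477644635116
```

```bash
python3 -m pendant '[[1,[-0.013,0.038,0],7],[1,[-0.026,0.076,0],14],[1,[-0.039,0.114,0],21],[1,[-0.052,0.152,0],28.5],[1,[-0.064,0.188,0.01],28.5]]'; python3 -c "
from h import *
go([.464,-.404,.2],-9.15)"
```

```text
t: 15.53
ee_pos: [0.4656, -0.25, 0.2667]
ee_rot: [3.13, -0.255, 0.004]
wrist_force: [1.1, 0.4, 0.6]
width: 0.996
t 15.53 pos [ 0.4656 -0.25    0.2667] head -9.3 tilt 0.16 w 0.996 q7 0.06 F [1.1 0.4 0.6]
shift [0.0231 0.1522 0.0669] turn(deg about tool z) -0.15222773974170423
```

```bash
python3 -m pendant '[[1,[0.006,0.038,0],0],[1,[0.012,0.076,0],0],[1,[0.018,0.114,0.02],0],[1,[0.023,0.152,0.04],0],[1,[0.023,0.152,0.067],0]]'; python3 -m pendant '[[1,[0,0,0.02],0],[1,[0,0,0.02],0],[1,[0,0,0.02],0],[1,[0,0,0.02],0]]'; python3 -c "
from h import *
s=sense();c=camera('wrist');cv2.imwrite('pics/w14.png',c['frame'][:,:,::-1]);go([.464,-.404,.039],-9.15)
c=camera('side');cv2.imwrite('pics/s14.png',c['frame'][:,:,::-1])"
```

```text
t: 15.95
ee_pos: [0.4637, -0.4095, 0.1985]
ee_rot: [3.126, -0.253, 0.004]
wrist_force: [-0.4, -2.2, -0.4]
width: 1.001
t: 16.28
ee_pos: [0.4654, -0.4009, 0.1794]
ee_rot: [3.132, -0.241, 0.001]
wrist_force: [0.9, 0.1, 0.6]
width: 0.998
t 16.33 pos [ 0.4656 -0.401   0.1799] head -8.8 tilt 0.11 w 0.999 q7 0.26 F [-0.2 -0.2  0.3]
shift [-0.0014  0.0031  0.1409] turn(deg about tool z) 0.37060327733505005
```

View pics/w14.png

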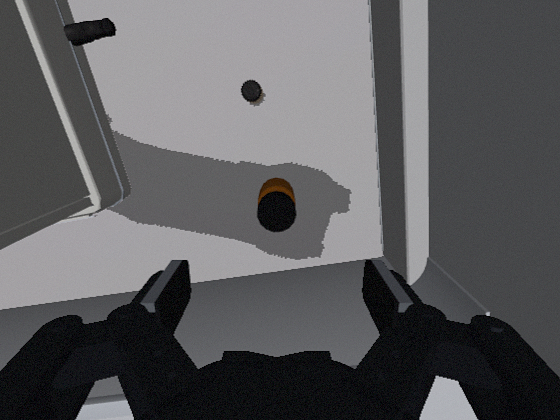

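View pics/s14.png

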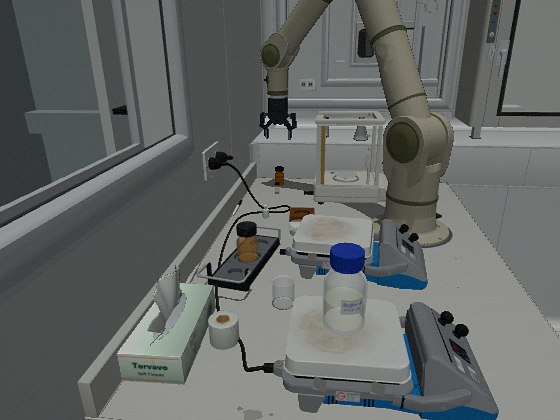

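The side view shows the bottle standing in the tray's middle well and the arm well clear of the balance. The wrist view has the jar cap at (277,211).

```bash
python3 - <<'E'
from h import *
s=sense();c=camera('wrist')
cap(c,s,277,211,.075,26);cap(c,s,251,91,.044,14)
go([.464,-0.404,.039],-9.15)
E
```

```text
[276.  211.9] [276.1 211.7] 19.7 [ 0.4648 -0.407   0.075 ] [ 0.4649 -0.4068  0.075 ]
[250.6  90.3] [250.6  90.2] 10.9 [ 0.4583 -0.3028  0.044 ] [ 0.4583 -0.3027  0.044 ]
t 16.43 pos [ 0.4655 -0.4012  0.18  ] head -8.8 tilt 0.14 w 1.003 q7 0.26 F [ 0.3 -1.1  0.4]
shift [-0.0014  0.0029  0.141 ] turn(deg about tool z) 0.3544681657680826
```

```bash
python3 -m pendant '[[1,[-0.001,0.004,0.035],0],[1,[-0.001,0.004,0.07],0],[1,[-0.001,0.004,0.105],0],[1,[-0.001,0.004,0.13],0],[1,[-0.001,0.004,0.141],0]]';python3 -m pendant '[[1,[0,0,0],0],[0.6,[0,0,0],0],[0.4,[0,0,0],0],[0.2,[0,0,0],0],[0.2,[0,0,0],0]]' 30;python3 -m pendant '[[0.2,[0,0,0],0],[0.2,[0,0,0],0],[0.2,[0,0,0],0]]' ; python3 -c "
from h import *
go([.466,-0.405,.18],80.85)"
python3 -m pendant '[[0.2,[0,0,-0.03],0],[0.2,[0,0,-0.06],0],[0.2,[0,0,-0.1],0],[0.2,[0,0,-0.14],0],[0.2,[0,0,-0.18],0]]' 40
python3 -c "
from h import *
s=sense();c=camera('wrist');cv2.imwrite('pics/w15.png',c['frame'][:,:,::-1]);go([.464,-.22,.24],-9.15)"
```

```text
t: 16.85
ee_pos: [0.4625, -0.4041, 0.0352]
ee_rot: [-3.131, 0.241, 0.003]
wrist_force: [-0.7, 0.0, -0.2]
width: 0.997
t: 17.27
ee_pos: [0.4638, -0.4056, 0.039]
ee_rot: [3.131, -0.242, 0.003]
wrist_force: [2.0, -1.1, 1.3]
width: 0.457
t: 17.52
ee_pos: [0.464, -0.4057, 0.0391]
ee_rot: [3.131, -0.242, 0.004]
wrist_force: [-0.1, 1.2, 7.8]
width: 0.414
t 17.52 pos [ 0.464  -0.4057  0.0391] head -8.8 tilt 0.17 w 0.414 q7 0.19 F [-0.1  1.2  7.8]
shift [ 0.0023 -0.0008 -0.1409] turn(deg about tool z) -89.69237167656757
t: 17.93
ee_pos: [0.4627, -0.4047, 0.2199]
ee_rot: [3.132, -0.242, 0.0]
wrist_force: [-0.1, -0.3, -0.9]
width: 0.41
t 17.98 pos [ 0.4657 -0.4067  0.2279] head -8.9 tilt 0.63 w 0.414 q7 0.28 F [ 4.  -1.6  4.7]
shift [-0.0303 -0.1841 -0.0134] turn(deg about tool z) 0.29768695331245
```

View pics/w15.png

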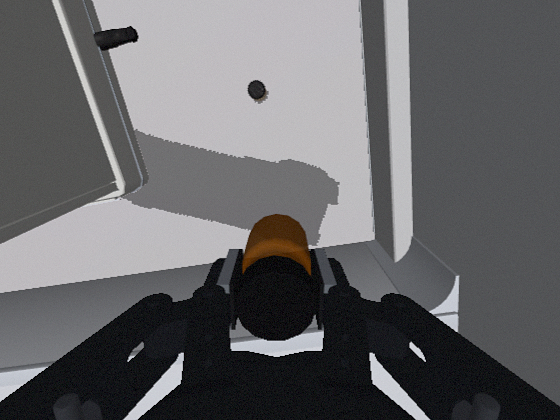

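```bash
python3 -m pendant '[[0.2,[-0.006,-0.037,-0.01],0],[0.2,[-0.012,-0.074,-0.02],0],[0.2,[-0.018,-0.111,-0.03],0],[0.2,[-0.024,-0.148,-0.03],0],[0.2,[-0.03,-0.185,-0.03],0]]';python3 -m pendant '[[0.2,[-0.006,-0.037,0],0],[0.2,[-0.012,-0.074,0],0],[0.2,[-0.018,-0.111,0],0],[0.2,[-0.024,-0.148,0],0],[0.2,[-0.03,-0.185,0],0]]'; python3 -c "
from h import *
go([.436,.1895,.18],-9.15)"
```

```text
t: 18.4
ee_pos: [0.4617, -0.2161, 0.2485]
ee_rot: [3.131, -0.243, 0.003]
wrist_force: [0.1, 0.3, -0.4]
width: 0.409
t: 18.82
ee_pos: [0.4602, -0.0285, 0.248]
ee_rot: [3.132, -0.242, 0.002]
wrist_force: [1.0, -0.2, -0.2]
width: 0.408
t 18.82 pos [ 0.4602 -0.0285  0.248 ] head -8.9 tilt 0.08 w 0.408 q7 -0.41 F [ 1.  -0.2 -0.2]
shift [-0.0576 -0.2117  0.0678] turn(deg about tool z) 0.2958770549747385
```

```bash
python3 -m pendant '[[0.2,[-0.01,-0.037,0],0],[0.2,[-0.02,-0.074,0],0],[0.2,[-0.03,-0.111,0],0],[0.2,[-0.04,-0.148,0],0],[0.2,[-0.05,-0.185,0],0]]';python3 -m pendant '[[0.2,[-0.008,-0.027,0.03],0],[0.2,[-0.008,-0.027,0.06],0],[0.2,[-0.008,-0.027,0.09],0],[0.2,[-0.008,-0.027,0.1],0],[0.2,[-0.008,-0.027,0.1],0]]'; python3 -m pendant '[[0.2,[0,0,0],0],[0.2,[0,0,0],0]]';python3 -c "
from h import *
s=sense();c=camera('wrist');cv2.imwrite('pics/w16.png',c['frame'][:,:,::-1]);go([.436,.1895,.18],-9.15)
print(proj(c,(.436,.1895,.022),s))"
```

```text
t: 19.23
ee_pos: [0.4391, 0.162, 0.2479]
ee_rot: [-3.132, 0.243, -0.002]
wrist_force: [1.5, -0.1, -0.8]
width: 0.41
t: 19.65
ee_pos: [0.4347, 0.1877, 0.1458]
ee_rot: [3.13, -0.241, -0.005]
wrist_force: [0.1, -0.4, -0.4]
width: 0.411
t: 19.82
ee_pos: [0.4367, 0.1883, 0.1488]
ee_rot: [-3.131, 0.243, -0.003]
wrist_force: [0.2, 0.7, -0.7]
width: 0.413
t 19.87 pos [0.4368 0.1883 0.1489] head -8.9 tilt 0.15 w 0.414 q7 -1.05 F [-0.7  0.5 -0. ]
shift [-0.0009 -0.0011 -0.0311] turn(deg about tool z) 0.25411011150015383
[275.05563313 197.95952383]
```

View pics/w16.png

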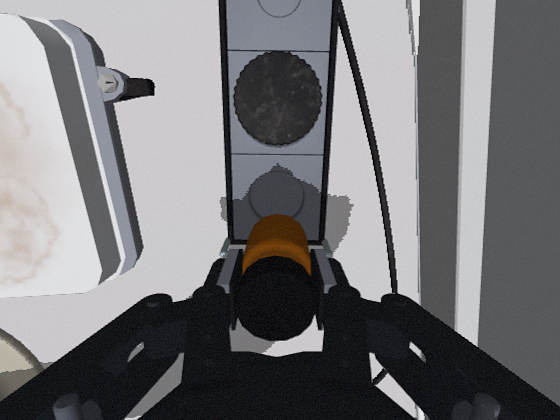

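```bash
python3 -m pendant '[[0.2,[-0.001,-0.001,0.03],0],[0.2,[-0.001,-0.001,0.06],0],[0.2,[-0.001,-0.001,0.08],0],[0.2,[-0.001,-0.001,0.092],0],[0.2,[-0.001,-0.001,0.097],0]]'; python3 -m pendant '[[0.2,[0,0,0.001],0],[0.2,[0,0,0.001],0],[0.2,[0,0,0.001],0]]';python3 -c "
from h import *
s=sense();c=camera('wrist');cv2.imwrite('pics/w17.png',c['frame'][:,:,::-1]);go([.436,.1895,.0495],-9.15)"
```

```text
t: 20.28
ee_pos: [0.4355, 0.1893, 0.05]
ee_rot: [3.132, -0.243, 0.0]
wrist_force: [-0.6, -0.3, -0.3]
width: 0.409
t: 20.53
ee_pos: [0.4358, 0.1896, 0.0505]
ee_rot: [-3.131, 0.243, -0.003]
wrist_force: [-0.2, 0.5, -0.5]
width: 0.411
t 20.58 pos [0.4358 0.1896 0.0505] head -8.9 tilt 0.11 w 0.409 q7 -1.19 F [ 1.3  0.8 -0.4]
shift [0.0003 0.     0.001 ] turn(deg about tool z) 0.2843321906792369
```

View pics/w17.png

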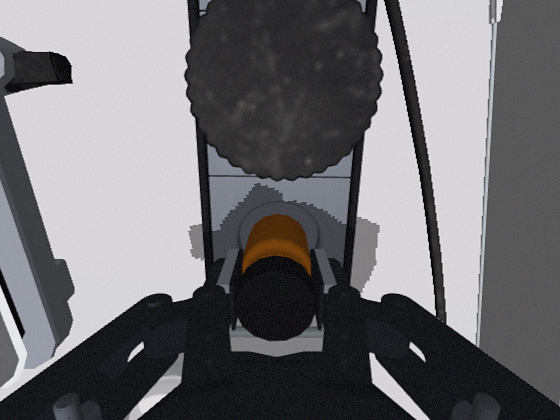

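```bash
python3 -m pendant '[[0.2,[0,0,0.001],0],[0.2,[0,0,0.0015],0],[0.2,[0,0,0.0015],0]]'
```

```text
t: 20.83
ee_pos: [0.4358, 0.1896, 0.049]
ee_rot: [-3.131, 0.242, -0.003]
wrist_force: [0.3, 0.3, 12.9]
width: 0.414
```

```bash
python3 -m pendant '[[0.2,[0,0,-0.001],0],[0.45,[0,0,-0.001],0],[0.55,[0,0,-0.001],0],[0.8,[0,0,-0.001],0],[0.8,[0,0,-0.001],0]]';python3 -m pendant '[[0.8,[0,0,0],0],[0.8,[0,0,-0.01],0],[0.8,[0,0,-0.04],0],[0.8,[0,0,-0.08],0],[0.8,[0,0,-0.12],0]]'; python3 -c "
from h import *
s=sense();c=camera('wrist');cv2.imwrite('pics/w18.png',c['frame'][:,:,::-1]);go([.462,0,.26],80.85)"
```

```text
t: 21.25
ee_pos: [0.435, 0.1894, 0.0488]
ee_rot: [3.132, -0.242, -0.0]
wrist_force: [1.0, -0.0, -1.0]
width: 0.795
t: 21.67
ee_pos: [0.434, 0.1892, 0.1696]
ee_rot: [3.131, -0.241, -0.005]
wrist_force: [1.9, 0.6, -0.4]
width: 0.794
t 21.72 pos [0.4365 0.1908 0.1763] head -8.8 tilt 0.34 w 0.804 q7 -1.03 F [2.3 0.4 4.2]
shift [ 0.0548  0.1844 -0.084 ] turn(deg about tool z) -89.65033390469767
```

View pics/w18.png

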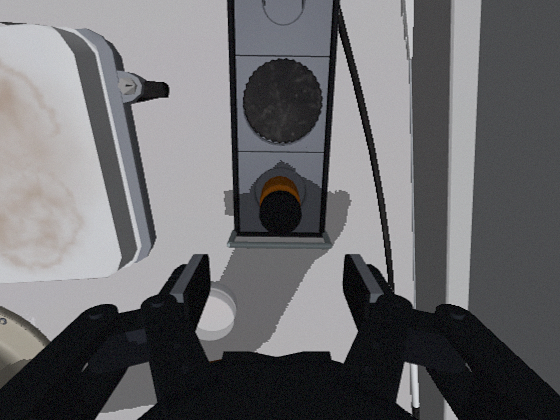

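```bash
python3 -m pendant '[[0.5,[0.0,0.02,-0.035],0],[0.5,[0.01,0.05,-0.06],0],[0.5,[0.02,0.085,-0.08],0],[0.5,[0.035,0.125,-0.08],0],[0.5,[0.046,0.164,-0.08],0]]';python3 -m pendant '[[0.5,[0.006,0.04,0],0],[0.5,[0.012,0.08,0],0],[0.5,[0.018,0.12,0],0],[0.5,[0.024,0.16,0],0],[0.5,[0.03,0.2,0],0]]'; python3 -c "
from h import *
go([.458,-.3005,.15],-9.15)"
```

```text
t: 22.13
ee_pos: [0.4563, 0.0189, 0.2504]
ee_rot: [-3.132, 0.241, -0.006]
wrist_force: [1.3, 0.1, 0.3]
width: 0.502
t: 22.55
ee_pos: [0.4536, -0.184, 0.2489]
ee_rot: [3.132, -0.242, 0.0]
wrist_force: [1.2, -1.0, -1.0]
width: 0.501
t 22.55 pos [ 0.4536 -0.184   0.2489] head -8.8 tilt 0.01 w 0.501 q7 -0.08 F [ 1.2 -1.  -1. ]
shift [0.0222 0.1144 0.0989] turn(deg about tool z) 0.3104167921644887
```

```bash
python3 -m pendant '[[0.5,[0.008,0.037,0.01],0],[0.5,[0.016,0.074,0.02],0],[0.5,[0.022,0.1,0.05],0],[0.5,[0.022,0.114,0.08],0],[0.5,[0.022,0.114,0.11],0]]';python3 -m pendant '[[0.5,[0,0,0.01],0],[0.5,[0,0,0.01],0],[0.5,[0,0,0.01],0],[0.5,[0,0,0.01],0]]'; python3 - <<'E'
from h import *
s=sense();c=camera('wrist');cv2.imwrite('pics/w19.png',c['frame'][:,:,::-1])
u,v=proj(c,(.458,-.3005,.044),s);print(u,v);cap(c,s,int(u),int(v),.044,25)
go([.458,-.3005,.019],-9.15)
E
```

```text
t: 22.97
ee_pos: [0.4575, -0.3022, 0.1375]
ee_rot: [3.13, -0.25, 0.001]
wrist_force: [1.0, 0.0, -0.1]
width: 0.499
t: 23.3
ee_pos: [0.4595, -0.2975, 0.1304]
ee_rot: [3.132, -0.24, 0.003]
wrist_force: [-0.7, 0.1, -0.3]
width: 0.5
274.7237001497499 215.92513587474218
[275.4 216. ] [275.5 216. ] 11.1 [ 0.4586 -0.3006  0.044 ] [ 0.4586 -0.3007  0.044 ]
t 23.35 pos [ 0.4595 -0.2977  0.1306] head -8.8 tilt 0.14 w 0.503 q7 0.02 F [0.5 0.2 0. ]
shift [-0.0013  0.0029  0.1116] turn(deg about tool z) 0.37680604745057167
```

View pics/w19.png

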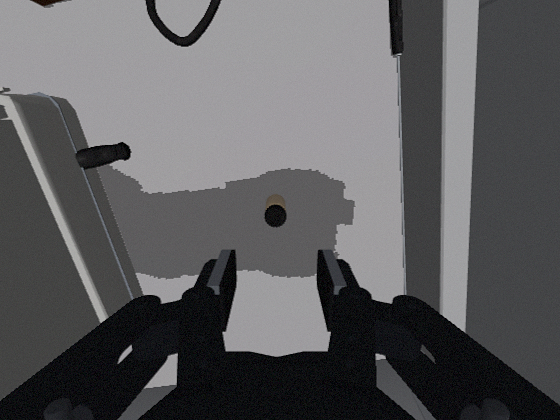

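```bash
python3 -m pendant '[[0.5,[-0.001,0.003,0.035],0],[0.5,[-0.001,0.003,0.07],0],[0.5,[-0.001,0.003,0.095],0],[0.5,[-0.001,0.003,0.107],0],[0.5,[-0.001,0.003,0.1115],0]]';python3 -m pendant '[[0.5,[0,0,0],0],[0.3,[0,0,0],0],[0.2,[0,0,0],0],[0.05,[0,0,0],0],[0.05,[0,0,0],0]]' 25;python3 -m pendant '[[0.05,[0,0,0],0],[0.05,[0,0,0],0],[0.05,[0,0,0],0]]' ; python3 -c "
from h import *
s=sense();c=camera('wrist');cv2.imwrite('pics/w20.png',c['frame'][:,:,::-1]);go([.458,-.3005,.018],-9.15)"
```

```text
t: 23.77
ee_pos: [0.4573, -0.3003, 0.0168]
ee_rot: [-3.132, 0.24, 0.001]
wrist_force: [-0.1, 0.2, 0.2]
width: 0.502
t: 24.18
ee_pos: [0.4579, -0.3013, 0.0189]
ee_rot: [3.131, -0.242, 0.004]
wrist_force: [-0.2, 0.8, 8.3]
width: 0.207
t: 24.43
ee_pos: [0.4579, -0.3012, 0.0189]
ee_rot: [3.131, -0.242, 0.004]
wrist_force: [0.7, 1.2, 8.6]
width: 0.205
t 24.48 pos [ 0.4579 -0.3012  0.0189] head -8.8 tilt 0.15 w 0.205 q7 -0.07 F [-0.5  0.4  8.1]
shift [-0.     -0.0008  0.0009] turn(deg about tool z) 0.30818009898086984
```

View pics/w20.png

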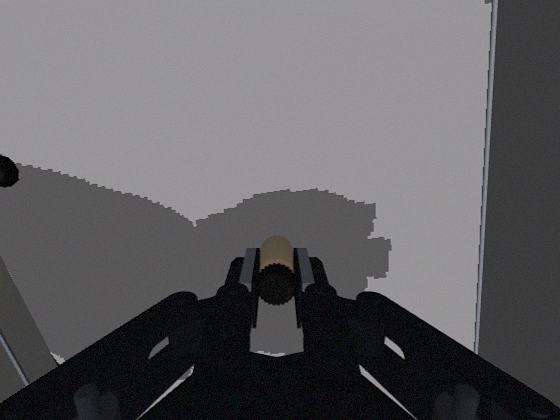

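```bash
python3 -m pendant '[[0.05,[0,0,-0.03],0],[0.05,[0,0,-0.07],0],[0.05,[0,0,-0.11],0],[0.05,[0,0,-0.15],0],[0.05,[-0.002,-0.01,-0.19],0]]' 30; python3 -m pendant '[[0.05,[-0.006,-0.037,-0.01],0],[0.05,[-0.012,-0.074,-0.03],0],[0.05,[-0.018,-0.111,-0.045],0],[0.05,[-0.024,-0.148,-0.05],0],[0.05,[-0.03,-0.185,-0.05],0]]';python3 -c "
from h import *
go([.46,.07,.26],-9.15)"
```

```text
t: 24.9
ee_pos: [0.456, -0.2921, 0.2101]
ee_rot: [3.131, -0.245, 0.001]
wrist_force: [1.5, -0.5, -1.3]
width: 0.203
t: 25.32
ee_pos: [0.4555, -0.1018, 0.2598]
ee_rot: [3.131, -0.243, 0.007]
wrist_force: [0.5, -0.4, -0.2]
width: 0.206
t 25.32 pos [ 0.4555 -0.1018  0.2598] head -8.9 tilt 0.25 w 0.206 q7 -0.26 F [ 0.5 -0.4 -0.2]
shift [-0.0221 -0.1704 -0.0004] turn(deg about tool z) 0.2645710696390893
```

```bash
python3 -m pendant '[[0.05,[-0.005,-0.039,0],0],[0.05,[-0.01,-0.078,0],0],[0.05,[-0.015,-0.117,0],0],[0.05,[-0.02,-0.156,0],0],[0.05,[-0.025,-0.195,0],0]]'; python3 -m pendant '[[0.05,[-0.006,-0.039,0],0],[0.05,[-0.012,-0.078,0],0],[0.05,[-0.018,-0.117,0],0],[0.05,[-0.024,-0.156,0],0],[0.05,[-0.03,-0.195,0],0]]';python3 -c "
from h import *
go([.463,.3545,.16],-9.15)"
```

```text
t: 25.73
ee_pos: [0.4602, 0.095, 0.2583]
ee_rot: [3.132, -0.243, 0.003]
wrist_force: [0.2, -0.1, -0.7]
width: 0.207
t: 26.15
ee_pos: [0.4605, 0.2923, 0.2582]
ee_rot: [-3.132, 0.242, -0.002]
wrist_force: [1.4, 0.6, -0.0]
width: 0.205
t 26.15 pos [0.4605 0.2923 0.2582] head -8.9 tilt 0.07 w 0.205 q7 -1.10 F [ 1.4  0.6 -0. ]
shift [-0.0072 -0.0618  0.0982] turn(deg about tool z) 0.2961997992639738
```

```bash
python3 -m pendant '[[0.05,[-0.004,-0.035,0],0],[0.05,[-0.0072,-0.062,0.02],0],[0.05,[-0.0072,-0.062,0.05],0],[0.05,[-0.0072,-0.062,0.08],0],[0.05,[-0.0072,-0.062,0.1],0]]'; python3 -m pendant '[[0.05,[0,0,0.01],0],[0.05,[0,0,0.01],0],[0.05,[0,0,0.01],0],[0.05,[0,0,0.01],0]]'; python3 -c "
from h import *
s=sense();c=camera('wrist');cv2.imwrite('pics/w21.png',c['frame'][:,:,::-1]);go([.463,.3545,.028],-9.15)
print(proj(c,(.463,.3545,.022),s))
k=4;cr=cv2.resize(c['frame'][150:290,200:360,::-1],None,fx=k,fy=k,interpolation=cv2.INTER_CUBIC);cv2.imwrite('pics/w21c.png',cv2.convertScaleAbs(cr,alpha=1.6))"
```

```text
t: 26.57
ee_pos: [0.4625, 0.3528, 0.1558]
ee_rot: [3.132, -0.24, -0.001]
wrist_force: [0.4, -1.1, 0.2]
width: 0.202
t: 26.9
ee_pos: [0.464, 0.3535, 0.1489]
ee_rot: [-3.131, 0.242, -0.003]
wrist_force: [-0.9, 0.2, -0.6]
width: 0.206
t 26.95 pos [0.4641 0.3535 0.1491] head -8.9 tilt 0.15 w 0.204 q7 -1.29 F [-0.1 -0.1 -0. ]
shift [-0.0014 -0.0006  0.1211] turn(deg about tool z) 0.2845133330758358
[274.83383393 198.21417512]
```

View pics/w21.png

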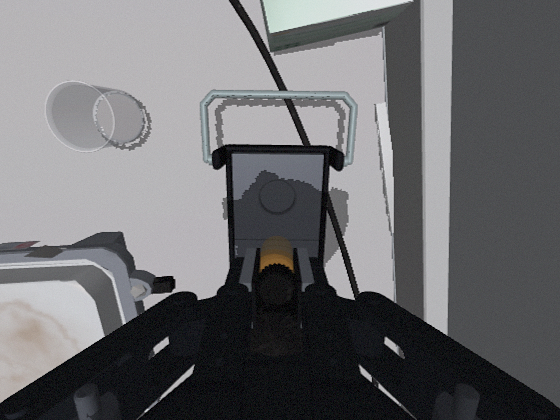

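View pics/w21c.png

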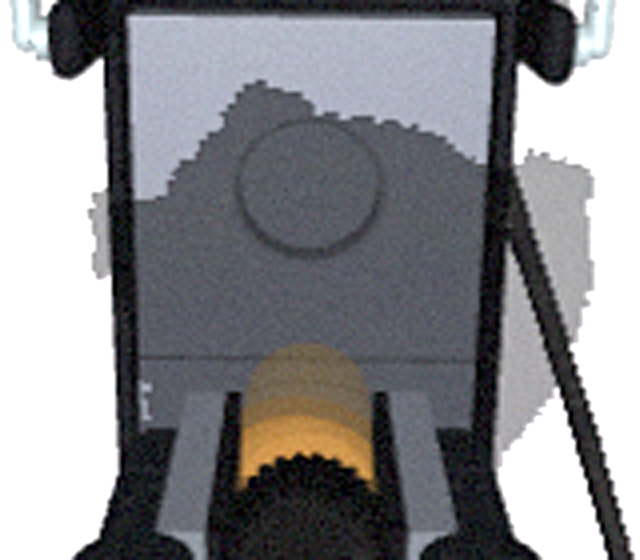

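```bash
python3 -m pendant '[[0.05,[0,-0.0015,0.03],0],[0.05,[0,-0.0015,0.06],0],[0.05,[0,-0.0015,0.09],0],[0.05,[0,-0.0015,0.108],0],[0.05,[0,-0.0015,0.116],0]]'; python3 -m pendant '[[0.05,[0,0,0.002],0],[0.05,[0,0,0.002],0],[0.05,[0,0,0.002],0]]';python3 -c "
from h import *
s=sense();c=camera('wrist');cv2.imwrite('pics/w22.png',c['frame'][:,:,::-1]);go([.464,.355,.029],-9.15)"
```

```text
t: 27.37
ee_pos: [0.4634, 0.3541, 0.0302]
ee_rot: [3.131, -0.242, -0.001]
wrist_force: [0.2, -0.1, 0.0]
width: 0.204
t: 27.62
ee_pos: [0.4643, 0.3551, 0.0308]
ee_rot: [-3.131, 0.242, -0.002]
wrist_force: [-0.4, -0.7, 0.3]
width: 0.199
t 27.67 pos [0.4644 0.3551 0.0309] head -8.9 tilt 0.14 w 0.206 q7 -1.41 F [0.4 1.1 0.1]
shift [-0.0004  0.0002  0.0019] turn(deg about tool z) 0.2968924240045112
```

View pics/w22.png

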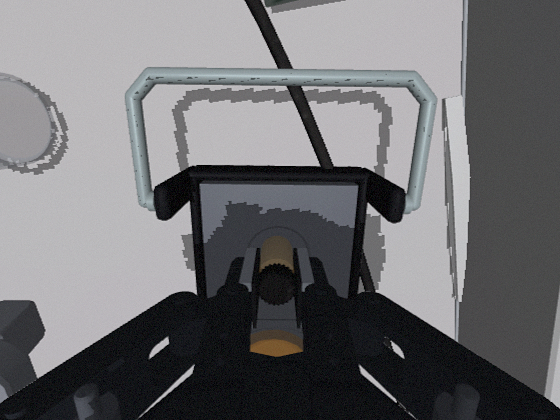

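The vial sits inside the well rim, in line with it at u≈277. I'll lower to contact.

```bash
python3 -m pendant '[[0.05,[0,0,0.001],0],[0.05,[0,0,0.0015],0],[0.05,[0,0,0.0015],0]]';python3 -m pendant '[[0.05,[0,0,0.001],0],[0.05,[0,0,0.001],0],[0.05,[0,0,0.001],0]]'
```

```text
t: 27.92
ee_pos: [0.4642, 0.3549, 0.0289]
ee_rot: [-3.131, 0.242, -0.002]
wrist_force: [-0.8, -0.7, 6.7]
width: 0.205
t: 28.17
ee_pos: [0.4642, 0.355, 0.0288]
ee_rot: [-3.131, 0.242, -0.003]
wrist_force: [-2.0, -3.1, 17.6]
width: 0.205
```

```bash
python3 -m pendant '[[0.05,[0,0,-0.0015],0],[0.22,[0,0,-0.0015],0],[0.26,[0,0,-0.0015],0],[0.35,[0,0,-0.0015],0],[0.45,[0,0,-0.0015],0]]';python3 -m pendant '[[0.45,[0,0,0],0],[0.45,[0,0,-0.01],0],[0.45,[0,0,-0.04],0],[0.45,[0,0,-0.08],0],[0.45,[0,0,-0.12],0]]'; python3 -m pendant '[[0.45,[0,0.03,-0.03],0],[0.45,[0,0.06,-0.06],0],[0.45,[0,0.1,-0.08],0],[0.45,[0,0.14,-0.09],0],[0.45,[0,0.18,-0.09],0]]'; python3 -c "
from h import *
s=sense();c=camera('wrist');cv2.imwrite('pics/w23.png',c['frame'][:,:,::-1]);go([.464,.355,.029],-9.15)"
```

```text
t: 28.58
ee_pos: [0.4635, 0.3544, 0.0282]
ee_rot: [3.132, -0.242, -0.0]
wrist_force: [0.2, -0.1, -0.2]
width: 0.451
t: 29.0
ee_pos: [0.4627, 0.3541, 0.1496]
ee_rot: [3.131, -0.241, -0.003]
wrist_force: [0.4, 0.2, -0.6]
width: 0.45
t: 29.42
ee_pos: [0.4364, 0.1782, 0.2411]
ee_rot: [-3.131, 0.24, -0.006]
wrist_force: [1.0, -0.5, -0.4]
width: 0.45
t 29.47 pos [0.4342 0.1683 0.2394] head -9.2 tilt 0.37 w 0.450 q7 -0.94 F [-3.5 -9.1 -1.7]
shift [-0.0005 -0.1904  0.2091] turn(deg about tool z) -0.04763512094518774
```

View pics/w23.png

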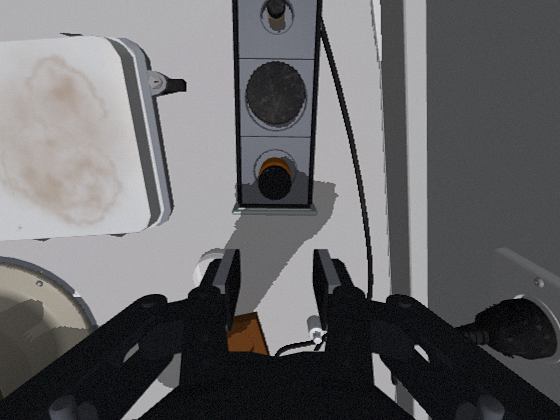

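All three stand in their wells: vial (276,10), bottle (276,93) and jar (274,178). I'll move away and check with the top and side cameras.

```bash
python3 -m pendant '[[0.45,[-0.006,0.04,-0.02],0],[0.45,[0.0,0.08,-0.04],0],[0.45,[0.01,0.12,-0.04],0],[0.45,[0.02,0.16,-0.04],0],[0.45,[0.03,0.2,-0.04],0]]'; python3 -m pendant '[[0.45,[0,0,0],0],[0.45,[0,0,0],0],[0.45,[0,0,0],0],[0.45,[0,0,0],0]]'; python3 - <<'E'
from h import *
go([.464,.355,.029])
c=camera('top');crop(c,'t24.png',90,290,150,260,4);d=camera('side');crop(d,'s24.png',190,330,155,300,4)
P=cloud(c)
for n,(x,y,h) in dict(bottle=(.449,.272,.112),jar=(.436,.1895,.085),vial=(.4635,.355,.054)).items():
    u,v=proj(c,(x,y,h)).round().astype(int);print(n,'top z',np.nanmedian(P[v-1:v+2,u-1:u+2,2]).round(4),'pred px',u,v)
for v in (190,200,206):print([(u,P[v,u].round(3).tolist()) for u in range(150,170) if .035<P[v,u,2]<.08])
print('film',P[209,112],'weight',P[199,321])
E
```

```text
t: 29.88
ee_pos: [0.4344, -0.0203, 0.2795]
ee_rot: [3.132, -0.241, 0.003]
wrist_force: [0.7, 0.2, -0.5]
width: 0.453
t: 30.22
ee_pos: [0.4346, -0.0173, 0.2785]
ee_rot: [-3.132, 0.239, -0.0]
wrist_force: [0.5, -0.3, 0.3]
width: 0.452
t 30.22 pos [ 0.4346 -0.0173  0.2785] head -8.7 tilt 0.02 w 0.452 q7 -0.42 F [ 0.5 -0.3  0.3]
shift [-0.0274 -0.3723  0.2496] turn(deg about tool z) None
bottle top z 0.1099 pred px 211 201
jar top z 0.0833 pred px 241 205
vial top z 0.0519 pred px 187 197
[(159, [0.487, 0.441, 0.053]), (160, [0.487, 0.438, 0.05])]
[(157, [0.457, 0.447, 0.049]), (158, [0.457, 0.443, 0.053])]
[(156, [0.439, 0.451, 0.046]), (157, [0.438, 0.445, 0.056])]
film [0.43265429 0.59792694 0.01346596] weight [0.40804294 0.01200753 0.67681934]
```

View pics/t24.png

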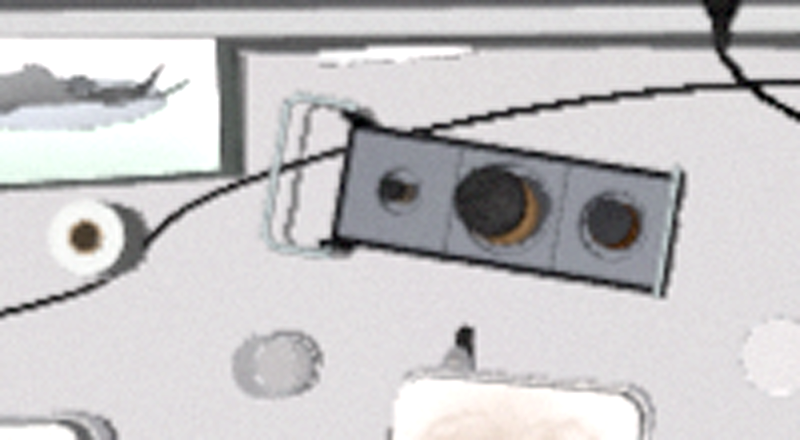

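View pics/s24.png

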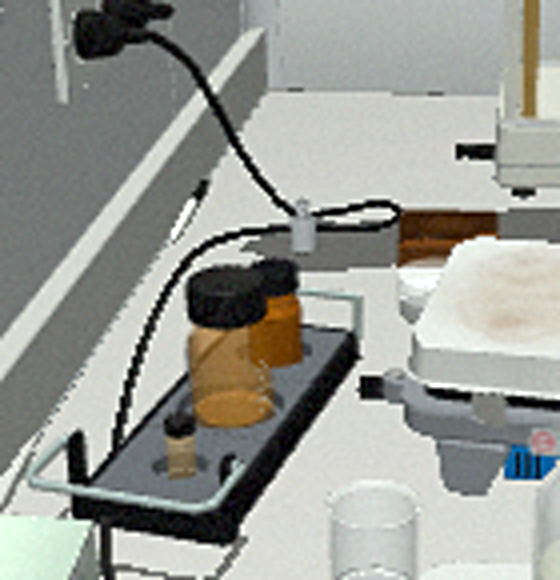

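The tops read 0.110, 0.083 and 0.052 m against an expected 0.112, 0.085 and 0.054 m, so all three are on the well floors and upright. The bail is level and out, with its bar at z≈0.05 m, y≈0.445 m. The film roll and the weight have not moved, and the gripper touches nothing. I'm handing in.

```bash
python3 -c "
from bench import close_job
print(close_job())"
```

```text
the job is handed in; nothing more can be done
None
```

I swung the bail fully out by gripping its bar and following its arc. After that I stood the bottle in the large (middle) well, the jar in the middle-sized well by the rail, and the vial in the small well at the bail end. I handed the job in at about 30 s of robot time, and it gave no verdict.

- **Containers:** in the last top and side views all three stand upright. Their tops read 110, 83 and 52 mm, against 112, 85 and 54 mm expected on the well floors; the 2 mm offset is within the calibration.
- **Bail:** it lies level beyond the tray end, with the bar about 50 mm high and 50 mm past the hinge.
- **Bystanders:** the film roll is at its first position by depth. The arm hid the weight from the final top-camera depth check, so I confirmed its place only by eye in the side view.
- **Contact force:** setting the bottle down I pressed slightly more than intended. The wrist force reached about 48 N, under the 120 N limit, with the load through the fingers and bottle, not the gripper body.

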